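Hang the washed dough scraper on the drying bar with the S-hook

ROBOT

A 6-joint arm with a two-finger parallel gripper is mounted at the origin on the work surface. World frame = base frame: x ahead of the robot, y to its left, z up, the work surface at z = 0. Lengths are in mm, angles in degrees, forces in N, time in s.
With the tool pointing down it reaches from about 300 to 850 mm from the base axis. Payload 4.2 kg.
Tool frame: the origin (TCP) lies on the centre line of the jaws, within the pads' length; the fingertips stand 14 mm ahead of it and the grasp point (between the pads) lies 5 mm behind it; x points along the fingers, y is the direction in which the jaws open and shut, and the axes are right-handed (so a half turn about x gives the same grasp; the last joint's range is limited). The gripper opens to 91 mm and grips with 3 to 60 N. Pads are 32 mm wide; open, the fingers measure 118 mm over their backs; the gripper's body (76 mm by 178 mm) begins 60 mm behind the grasp point.
Start: joints at [68.812, 18.312, 89.639, -0, 72.044, -1.146], TCP at [197.062, 540.197, 190.476] pointing down, gripper open.
Joint ranges: [-177.97, 177.97], [-48.28, 115.42], [12.27, 149.76], [-77.06, 257.06], [2.81, 150.46], [-146.56, 146.56]. Speed limits (degrees/s): [147.25, 147.25, 180, 180, 180, 180].

INTERFACE

Orientations are given as [roll, pitch, yaw] about the fixed x, y, z axes, in that order (R = Rz(yaw) Ry(pitch) Rx(roll)).
In Python, from workcell import readout, optics, env gives the robot as it stands.
- The arm moves only by the shell command python3 -m creep 'ROWS' [OPENING] [FORCE]. ROWS is JSON, a list of rows, each an object with "translation": the shift along the world's x, y, z in cm, a list of three; "delta_rot": the turn, a rotation vector about the world's x, y, z in rad, a list of three. In form: [{"translation": [dx, dy, dz], "delta_rot": [rx, ry, rz]}, ...]. A call has 1 to 5 rows; each row shifts and turns the commanded pose from where the row before left it; what a row does not reach is not made up. A row lasts 1/12 s, in which the tool goes at most 41.7 mm and 7.16 degrees, less where a joint would pass 70% of its speed; a pose out of reach is approached as far as the arm can. A call with a gripper value outside its range is refused whole. OPENING is the gripper's target within -1 to 1 (fully open at 1, half-way at 0, shut at -1), set as the call begins (- or left out, the last holds). The fingers move at their own pace and stop on an object; FORCE is the grip in N (left out, the last holds). Time passes only in rows, so rows that do not move let the fingers close. It gives the time, the measured TCP pose, the force and the opening at its end, in the units of the state.
- readout.state(): the state, without advancing time (a new reading comes with each control period).
- optics.grab_frame(name): name is "scene" or "top" or "wrist"; returns (picture, depth): 400x640x3 uint8, red, green, blue; 400x640 float32, mm along the optical axis (not along the pixel's ray), 0 where there is no reading.
- optics.camera_params(name): a dict with "mtx" (3x3 intrinsics, pixels), "k1" (the pictures are not rectified: a ray, as slopes to the right and down, at radius r is drawn at 1 + k1 r^2 times it, then the intrinsics apply), "R" (3x3) and "t" (3): a world point X has camera coordinates R X + t. Camera axes: x right, y down, z forward; pixel columns grow to the right and rows downward; lengths in mm; the calibration is good to about 2 mm. A picture is of the moment at which its call begins: read the wrist's pose just before it. camera_params takes no time and is no camera call; for the wrist camera it gives the pose at the moment of the call.
- env.job_done(): hands the job in, once; it reports no verdict.
The state is a dict: "time_s": time; "qpos": joint angles; "qvel": joint speeds; "effort": joint torques, N m; "ee_pos": TCP position; "ee_rot": TCP orientation; "force": force on the tool from outside, world axes, zero at the start; "torque": the same for the moment, N m; "gripper_width": finger opening in mm.
Only numpy, scipy, OpenCV 4.12 (cv2) and the standard library are available. Lean on these libraries where they do the work, as an engineer would, in place of code of your own. Each camera call takes 0.05 s, during which the arm holds its last target.

TASK

Take the empty S-hook off the hanging bar and pass its lower, free end through the hole in the swivelling tab of the steel dough scraper while that still stands in the bamboo rack. Then lift the scraper out by the hook alone, never holding it with the gripper, and hang the hook back over the bar so that the scraper hangs freely below it, at rest. Leave the wooden scraper in its slot.

Things in the scene. Friction and masses are not known exactly. Their poses are not given: they have to be found in the camera images.
- bar: Hanging bar: level round steel bar 12 mm thick, 420 mm long along this body's y, its axis 275 mm above the bench, on a 14 mm upright post with a 70 mm round foot at each end (y = -210, +210 mm). Fixed. Origin on the bench below the bar's middle, z up. A ladle, fixed to it, hangs at y = -160 mm (64 mm wide, bottom 75 mm above the bench).
- bar_mid (a point): Middle of the hanging bar, on its axis; y along the bar.
- hook: Loose S-hook of 6 mm round steel wire with a black grip sleeve, 0.10 kg, 140 mm tall, flat in its own x-z plane, z up as it hangs on the bar (nearly upright). Wire centreline x, z in mm from the origin: upper end 28, 12 (12 mm ball); 24, 27; crown 0, 40; -32, 24; sleeve -32, 0; -32, -34; elbow 24, -72; lower bend 0, -92; lower tip -26, -77. At the start +x points away from the robot.
- hook_sleeve (a point): Centre of the hook's grip sleeve, 20 mm (x) by 16 mm (y, to be pinched) by 40 mm (z), hook axes.
- hook_tip (a point): Lower tip of the hook (centre of its round end, radius 3 mm), hook axes. The lower curl opens to the hook's -x: its last leg, 30 mm long, runs from the bend to this tip, rising 30 degrees towards -x; it lies level when the hook's top leans 30 degrees to -x.
- hook_bend (a point): Lower bend of the hook, on the wire's centreline: where the load hangs; hook axes.
- hook_elbow (a point): Elbow between the slanting lower shank and the lower bend, hook axes.
- hook_crown (a point): Top of the upper curl on the wire's centreline; hook axes. The curl opens to +x and down, its inside 50 mm wide; a bar hanging in it has its axis 10 mm below this point. The hook must rise over 30 mm to clear the bar with its ball end.
- scraper: Loose steel dough scraper, a flat plate standing upright, about 0.27 kg (varies): blade 110 mm wide (y), 75 mm tall, 4 mm thick; a 36 mm wide, 5 mm thick tab rises from its middle to 121 mm above the lower edge. Origin: middle of the lower edge; x is the plate's normal, away from the robot. It stands 12 mm above the bench in a rack slot with 3 mm of play, so it leans a little when touched.
- wood_scraper: Loose wooden scraper without a hole, 100 x 78 x 5 mm, upright in the rack's other slot. Origin: middle of its lower edge.
- rack: Fixed bamboo rack, 150 x 150 mm, with two slots along its y at x = -34 and +34 mm, 7 mm wide, floor 12 mm and side walls' top 54 mm above the bench. Origin on the bench at its centre, z up.
- scraper_tab (a point): Point on the blade's centreline 106 mm above its lower edge: centre of the tab's round 11 mm hole (axis along x; top of the tab 15 mm higher) if the tab stood straight. But the tab swivels stiffly (0.05 N m) on a rivet 40 mm below this point, up to 0.3 rad either way, unmeasured, so the hole lies up to 12 mm to either side along y: look or feel for it.
Mind the look-alikes: they are no part of the job. What is shaped like the hook but turquoise is not meant. What is shaped like the scraper but orange is not meant.

How it is judged (in metres and radians):
On the way, in this order (a step that is already met when the one before it is completed fails the run):
1. the hook's lower end passes through the scraper's hole while the scraper still stands in the rack (height (world z) of scraper below 0.03 m and angle between scraper's own z axis and vertical below 0.3 rad and x of hook_bend in the frame of scraper between -0.022 and 0.022 m and y of hook_bend in the frame of scraper between -0.02 and 0.02 m and z of hook_bend in the frame of scraper between 0.092 and 0.118 m and ((x of hook_tip in the frame of scraper below -0.004 m and x of hook_elbow in the frame of scraper above 0.004 m) or (x of hook_tip in the frame of scraper above 0.004 m and x of hook_elbow in the frame of scraper below -0.004 m))), for 0.1 s.
2. the scraper is lifted clear of its slot, carried by the hook (height (world z) of scraper above 0.06 m and contact force between hook and scraper above 1 N and x of hook_bend in the frame of scraper between -0.014 and 0.014 m and y of hook_bend in the frame of scraper between -0.02 and 0.02 m and z of hook_bend in the frame of scraper between 0.092 and 0.118 m), for 0.2 s.
At the end, for the whole second after the job is handed in: Hook crown over the bar (15 mm sideways, 4-16 mm above its axis); hook_bend in the tab's hole (in scraper's frame within 14, 20 mm in x, y; z 92-118); scraper within 0.45 rad of upright, over 20 mm up, off bar, ladle, posts, rack, below 0.08 m/s; wooden scraper moved under 30 mm (contact force between hook and bar above 1.5 N and contact force between hook and scraper above 1 N and z of hook_crown in the frame of bar_mid between 0.004 and 0.016 m and x of hook_crown in the frame of bar_mid between -0.015 and 0.015 m and height (world z) of scraper above 0.02 m and angle between scraper's own z axis and vertical below 0.45 rad and contact force between scraper and bar below 0.2 N and contact force between scraper and rack below 0.1 N and linear speed of scraper below 0.08 m/s and distance of wood_scraper from where it was at the start of the episode below 0.03 m and x of hook_bend in the frame of scraper between -0.014 and 0.014 m and y of hook_bend in the frame of scraper between -0.02 and 0.02 m and z of hook_bend in the frame of scraper between 0.092 and 0.118 m); the robot touches nothing.
It fails at once if the gripper holds or pushes the steel scraper (over 3 N) (contact force between the fingers and scraper above 3 N).
It fails at once if the wooden scraper is taken or knocked out of its slot (moved over 40 mm) (distance of wood_scraper from where it was at the start of the episode above 0.04 m).
It also fails if it takes over 72 s, if anything falls off the work surface, if the arm or the gripper's body presses on something with over 40 N, if the wrist force passes 120 N, or if a joint passes its speed limit or range.

## Working session

There is one attempt and no reset: what is moved stays moved. The work goes in short steps, Python scripts to look and compute and a shell command to move; the robot and the scene stay as the last step left them, time stands still between calls to the robot, and variables do not carry over. Pictures are saved under pics/ and viewed, and the job is handed in when it is done.

```bash
mkdir -p pics; ls
python3 - <<'E'
from workcell import readout, optics, env
import cv2,json
print(readout.state())
for n in ["scene","top"]:
    p,d=optics.grab_frame(n); cv2.imwrite(f"pics/{n}0.png",p[:,:,::-1])
    import numpy as np
    np.save(f"{n}0_d.npy",d); np.save(f"{n}0_p.npy",p)
    print(n,optics.camera_params(n))
print(optics.camera_params("wrist"))
E
```

```text
pics
{'time_s': 0.0, 'qpos': array([ 6.88121890e+01,  1.83542973e+01,  8.97056112e+01, -1.73657615e-03,
        7.20410527e+01, -1.14598614e+00]), 'qvel': array([-0.00672344, -0.04110403,  0.03931796,  0.06861758,  0.00560367,
        0.00505844]), 'effort': array([-1.36585633e-03, -4.12460446e+01, -2.31970417e+01,  7.24014686e-02,
        4.59524291e-02, -1.67341805e-04]), 'ee_pos': array([196.87710083, 539.68965759, 189.59904648]), 'ee_rot': array([ -90.20911058,   89.89902528, -110.25039853]), 'force': array([-0.94908883, -0.25598766,  0.4688817 ]), 'torque': array([ 0.02397873,  0.00486258, -0.00973422]), 'gripper_width': 90.87706134241918}
scene {'mtx': array([[396.22036005,   0.        , 317.15424089],
       [  0.        , 396.22036005, 196.44962142],
       [  0.        ,   0.        ,   1.        ]]), 'k1': -0.08080742329008427, 'R': array([[ 0.09266713,  0.99558605,  0.0148733 ],
       [ 0.55587859, -0.03933552, -0.83033229],
       [-0.8260822 ,  0.08521226, -0.55707008]]), 't': array([ -51.443248  , -216.76648387, 1527.24923948])}
top {'mtx': array([[475.38972073,   0.        , 315.75723112],
       [  0.        , 475.38972073, 193.66709391],
       [  0.        ,   0.        ,   1.        ]]), 'k1': 0.03711484053786114, 'R': array([[ 0.01926678, -0.99981177, -0.00228348],
       [-0.99648564, -0.01901637, -0.08157664],
       [ 0.08151786,  0.00384717, -0.99666446]]), 't': array([ -16.22484814,  640.0297243 , 1115.71692287])}
{'mtx': array([[306.30796016,   0.        , 319.38116136],
       [  0.        , 306.30796016, 201.08959616],
       [  0.        ,   0.        ,   1.        ]]), 'k1': -0.024274722150908833, 'R': array([[ 0.34400558,  0.93896684, -0.00120133],
       [ 0.91264181, -0.3340596 ,  0.23556128],
       [ 0.22078291, -0.08213078, -0.97185876]]), 't': array([-573.3312006 ,  -24.88468667,  389.73530874])}
```

View pics/scene0.png

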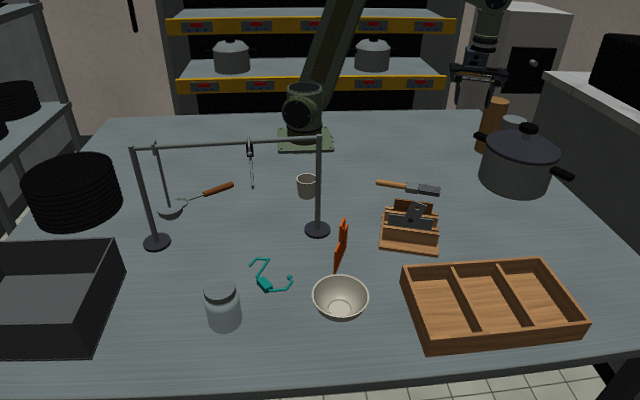

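View pics/top0.png

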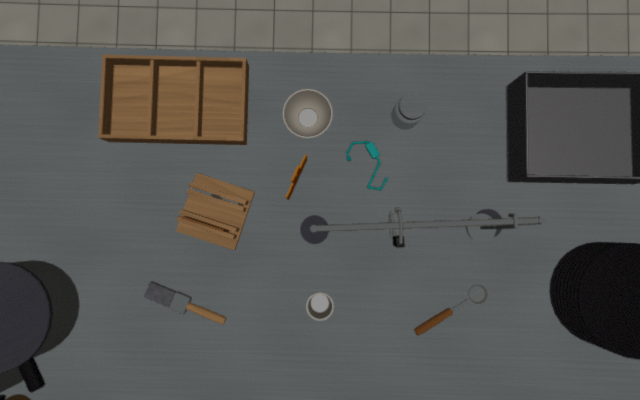

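```bash
cat > h.py <<'E'
import numpy as np,cv2
def ray(P,u,v):
    K=P["mtx"];x=(u-K[0,2])/K[0,0];y=(v-K[1,2])/K[1,1]
    s=np.array([x,y]);a=s.copy()
    for _ in range(20): a=s/(1+P["k1"]*(a@a))
    d=P["R"].T@np.array([a[0],a[1],1.]);o=-P["R"].T@P["t"]
    return o,d
def onz(P,u,v,z):
    o,d=ray(P,u,v);return o+d*(z-o[2])/d[2]
def dep(P,u,v,D):
    o,d=ray(P,u,v);return o+d*D
def tri(*L):
    A=np.zeros((3,3));b=np.zeros(3)
    for P,u,v in L:
        o,d=ray(P,u,v);d=d/np.linalg.norm(d);M=np.eye(3)-np.outer(d,d);A+=M;b+=M@o
    X=np.linalg.solve(A,b);return X,[float(np.linalg.norm(np.cross(X-ray(P,u,v)[0],ray(P,u,v)[1]/np.linalg.norm(ray(P,u,v)[1])))) for P,u,v in L]
def onplane(P,u,v,p0,n):
    o,d=ray(P,u,v);return o+d*((p0-o)@n)/(d@n)
def proj(P,X):
    c=P["R"]@np.asarray(X,float)+P["t"];a=c[:2]/c[2];a=a*(1+P["k1"]*(a@a));K=P["mtx"]
    return K[0,0]*a[0]+K[0,2],K[1,1]*a[1]+K[1,2]
E
python3 - <<'E'
from workcell import optics
import numpy as np,cv2
from h import *
T=optics.camera_params("top");S=optics.camera_params("scene")
Td=np.load("top0_d.npy");Sd=np.load("scene0_d.npy")
for n,u,v in [("bar",313,228),("bar",350,226),("bar",500,220),("bar",540,218)]:
    print(n,onz(T,u,v,275),Td[v,u],)
for n,u,v in [("bar",140,150),("bar",200,146),("bar",280,141),("hook",250,150),("sleeve",250,150)]:
    print("s",n,dep(S,u,v,Sd[v,u]))
for u,v in [(199,174),(254,189),(236,249),(177,235)]: print("rackcorner",onz(T,u,v,0),onz(T,u,v,54),onz(T,u,v,12))
p=np.load("top0_p.npy");s=np.load("scene0_p.npy")
a=cv2.resize(p[150:270,160:280],None,fx=5,fy=5,interpolation=2);b=cv2.resize(p[190:260,360:430],None,fx=6,fy=6,interpolation=2)
cv2.imwrite("pics/c1.png",a[:,:,::-1]);cv2.imwrite("pics/c2.png",b[:,:,::-1])
a=cv2.resize(s[180:270,360:460],None,fx=6,fy=6,interpolation=2);b=cv2.resize(s[125:205,210:290],None,fx=6,fy=6,interpolation=2)
cv2.imwrite("pics/c3.png",a[:,:,::-1]);cv2.imwrite("pics/c4.png",b[:,:,::-1])
E
```

```text
bar [555.52655169  -1.00673166 275.        ] 880.2799
bar [560.58594091 -69.93800917 275.        ] 882.3881
bar [ 577.36067718 -347.77781708  275.        ] 879.0167
bar [ 582.59140335 -420.93377185  275.        ] 881.48376
s bar [ 582.17276488 -400.29318224  271.42677499]
s bar [ 573.22682855 -269.19976229  271.48077746]
s bar [566.06949949 -90.00788093 274.0841452 ]
s hook [ 593.5631185  -156.95614629  267.63441898]
s sleeve [ 593.5631185  -156.95614629  267.63441898]
rackcorner [685.43412886 284.39168198   0.        ] [679.01945868 270.81318311  54.        ] [684.0086466  281.37423779  12.        ]
rackcorner [650.97282986 148.15871042   0.        ] [646.15664652 140.89937591  54.        ] [649.90256689 146.54552497  12.        ]
rackcorner [503.71658958 187.41270919   0.        ] [505.73088477 178.33257853  54.        ] [504.16421073 185.39490237  12.        ]
rackcorner [535.03573793 331.75118768   0.        ] [535.59729488 315.97591884  54.        ] [535.16052836 328.24557238  12.        ]
```

View pics/c1.png

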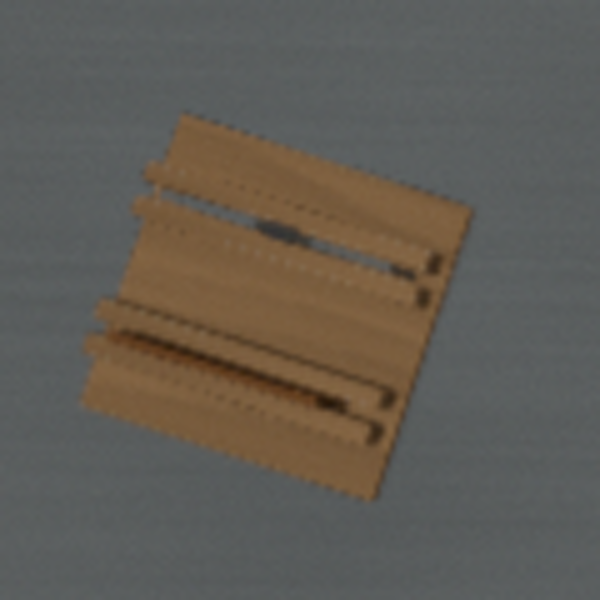

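View pics/c2.png

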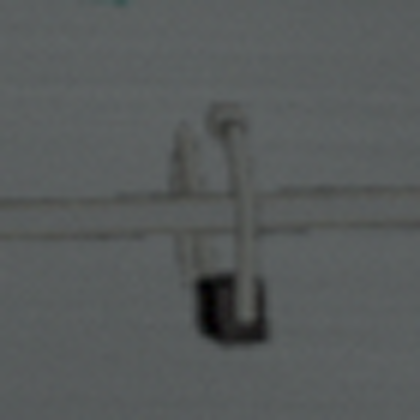

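View pics/c3.png

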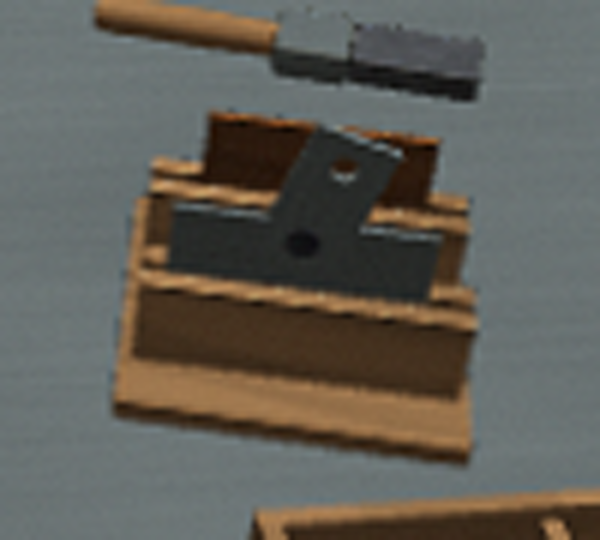

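View pics/c4.png

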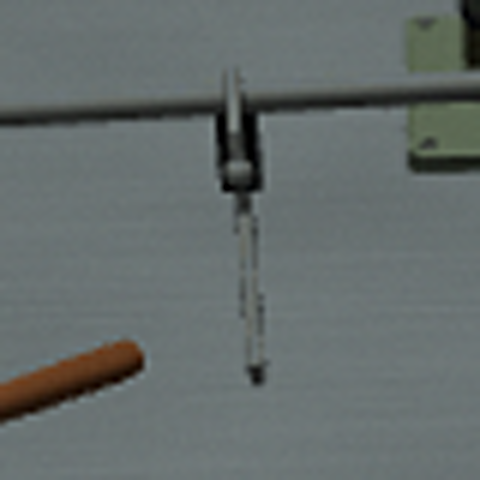

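Run:
```python
from workcell import optics,readout
from scipy.spatial.transform import Rotation as Ro
import numpy as np,cv2
from h import *
st=readout.state();R=Ro.from_euler('xyz',st["ee_rot"],degrees=True).as_matrix()
W=optics.camera_params("wrist");c=-W["R"].T@W["t"]
np.set_printoptions(precision=3,suppress=True)
print("tool axes cols\n",R);print("cam in tool",R.T@(c-st["ee_pos"]),"\ncam axes in tool (rows)\n",W["R"]@R)
T=optics.camera_params("top");S=optics.camera_params("scene")
Sd=np.load("scene0_d.npy");s=np.load("scene0_p.npy").astype(int)
# blade: dark pixels in scene
pts=[];
for v in range(200,230):
  for u in range(386,436):
    r,g,b=s[v,u]
    if abs(r-b)<25 and r<80 and Sd[v,u]>0: 
        pts.append(dep(S,u,v,Sd[v,u]))
pts=np.array(pts);m=np.median(pts,0);pts=pts[(pts[:,2]>55)&(pts[:,2]<140)];print(len(pts),m)
A=np.c_[pts[:,1],np.ones(len(pts))];k=np.linalg.lstsq(A,pts[:,0],rcond=None)[0];res=pts[:,0]-A@k
g=abs(res)<8;k=np.linalg.lstsq(A[g],pts[g,0],rcond=None)[0];print("x=",k,"yaw",np.degrees(np.arctan(-k[0])),g.sum(),res.std())
n=np.array([1,-k[0],0]);n/=np.linalg.norm(n);p0=np.array([k[1],0,0])
for nm,u,v in [("hole",417.2,208),("rivet",410.3,220.5),("bladeTL",389,214.2),("bladeTR",433.6,219.5)]: print(nm,onplane(S,u,v,p0,n))
for nm,u,v,z in [("ball",398,209.7,257),("crownend",400.8,243,245),("sl",398.7,243,265),("tabtop",216.7,196.5,133)]: print(nm,onz(T,u,v,z))
for q in [(398,243),(400,246),(396,240)]: print(dep(T,*q,np.load("top0_d.npy")[q[1],q[0]]))
```

```text
tool axes cols
 [[-0.001  0.343  0.939]
 [-0.001  0.939 -0.343]
 [-1.    -0.001 -0.   ]]
cam in tool [-194.203   -0.949  -66.83 ] 
cam axes in tool (rows)
 [[-0.     1.     0.001]
 [-0.236 -0.001  0.972]
 [ 0.972 -0.     0.236]]
720 [628.289 229.604  77.958]
x= [  0.297 560.446] yaw -16.56195822864872 616 14.824186139747933
hole [630.756 236.423 116.067]
rivet [627.651 225.983  76.022]
bladeTL [612.141 173.83   87.061]
bladeTR [643.439 279.073  87.98 ]
ball [ 593.669 -162.195  257.   ]
crownend [ 530.426 -169.866  245.   ]
sl [ 530.709 -162.419  265.   ]
tabtop [621.201 210.716 133.   ]
[ 530.657 -161.338  263.642]
[ 525.062 -165.575  260.962]
[ 536.223 -157.165  266.037]
```

Run:
```python
from workcell import optics
from h import *
np.set_printoptions(precision=1,suppress=True)
T=optics.camera_params("top")
print(onz(T,191,188,87),onz(T,243,204.4,87))
print(proj(T,[612.1,173.8,87]),proj(T,[643.4,279,87]),proj(T,[632,241,131]),proj(T,[630.7,236.4,116]))
p=np.load("top0_p.npy");a=cv2.resize(p[180:215,180:255],None,fx=10,fy=10,interpolation=0)
a=cv2.convertScaleAbs(a,alpha=1.6);cv2.imwrite("pics/c5.png",a[:,:,::-1])
```

```text
[642.8 279.4  87. ] [607.7 160.3  87. ]
(np.float64(237.1192908168787), np.float64(202.3414742242314)) (np.float64(191.17376159165156), np.float64(187.71830946098478)) (np.float64(203.135775041077), np.float64(191.36294821589635)) (np.float64(206.8228421456525), np.float64(192.57540029333038))
```

View pics/c5.png

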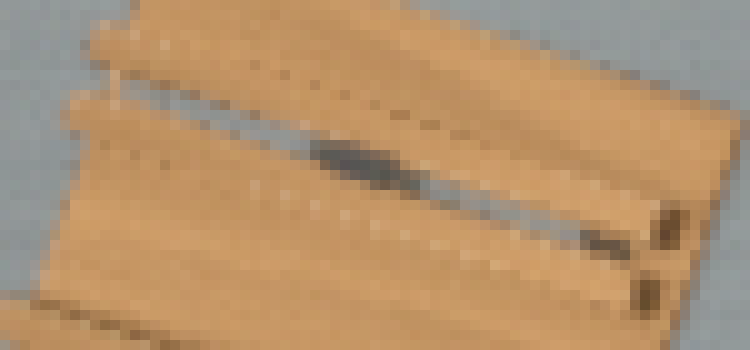

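Candidates: the grey S-hook on the bar at top (399,225)/scene (250,160), versus the turquoise one at top (368,165). For the scraper, grey in the rack at top (215,195)/scene (411,215), versus orange at top (297,177). I choose the grey hook and the rack scraper. The crops confirm both: the scraper's tab leans to +y, and its hole shows at scene (417,208). Next I move to a close wrist view of the hole.

```bash
python3 -m creep '[{"translation":[3.0,-2.35,0.5],"delta_rot":[0,0,0.06]},{"translation":[3.0,-2.35,0.5],"delta_rot":[0,0,0]},{"translation":[3.0,-2.35,0.5],"delta_rot":[0,0,0]},{"translation":[3.0,-2.35,0.5],"delta_rot":[0,0,0]},{"translation":[3.0,-2.35,0],"delta_rot":[0,0,0]}]' 1 50
python3 -m creep '[{"translation":[3.0,-2.35,0],"delta_rot":[-0.03,-0.1,0]},{"translation":[3.0,-2.35,0],"delta_rot":[-0.03,-0.1,0]},{"translation":[3.0,-2.35,0],"delta_rot":[-0.03,-0.1,0]},{"translation":[3.0,-2.35,0],"delta_rot":[-0.03,-0.1,0]},{"translation":[3.0,-2.35,0],"delta_rot":[-0.03,-0.1,0]}]'
python3 -m creep '[{"translation":[3.0,-2.35,0],"delta_rot":[0,0,0]},{"translation":[3.0,-2.35,0],"delta_rot":[0,0,0]},{"translation":[0,0,0],"delta_rot":[0,0,0]},{"translation":[0,0,0],"delta_rot":[0,0,0]}]'
cat > w.py <<'E'
import sys
from workcell import readout,optics
import cv2,numpy as np,pickle
n=sys.argv[1];cam=sys.argv[2] if len(sys.argv)>2 else "wrist"
st=readout.state();P=optics.camera_params(cam);p,d=optics.grab_frame(cam)
pickle.dump((st,P,p,d),open(n+".pkl","wb"));cv2.imwrite(f"pics/{n}.png",p[:,:,::-1])
np.set_printoptions(precision=1,suppress=True);print(st["time_s"],st["ee_pos"],st["ee_rot"],st["force"],st["gripper_width"],st["qpos"])
E
python3 w.py w1
```

```text
time_s: 0.52
ee_pos: [348.3, 421.8, 211.2]
ee_rot: [66.5, 89.9, 49.9]
force: [0.4, 0.8, -0.4]
gripper_width: 91.0
time_s: 0.93
ee_pos: [498.3, 304.3, 211.2]
ee_rot: [0.0, 59.8, -16.5]
force: [0.6, -0.0, -0.1]
gripper_width: 91.3
time_s: 1.27
ee_pos: [557.7, 256.5, 209.9]
ee_rot: [-0.1, 60.1, -17.0]
force: [-0.4, 1.0, -0.8]
gripper_width: 91.1
1.2667 [557.7 256.5 209.9] [ -0.1  60.1 -17. ] [-0.4  1.  -0.8] 91.08692515835233 [ 37.3  12.3 102.4 -31.2  51.2 -19.1]
```

View pics/w1.png

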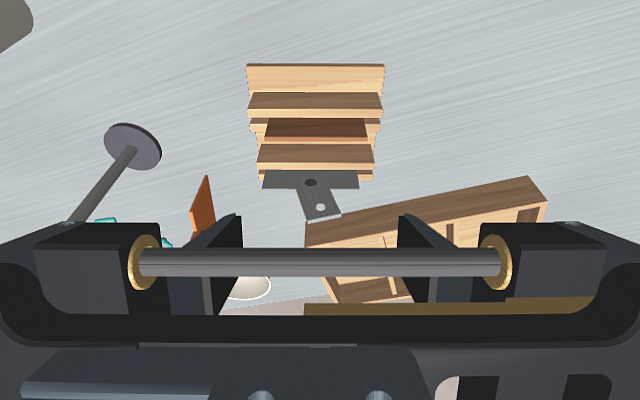

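Run:
```python
import pickle
from h import *
np.set_printoptions(precision=2,suppress=True)
st,P,p,d=pickle.load(open("w1.pkl","rb"))
a=cv2.resize(p[160:230,255:370],None,fx=7,fy=7,interpolation=2);cv2.imwrite("pics/c6.png",a[:,:,::-1])
# hole: bright blob within dark tab
g=p[195:216,308:334].astype(int).sum(2);print(g[:, ::1]//10)
```

```text
[[28 29 29 27 27 28 28 29 28 28 27 27 27 28 28 28 28 28 28 28 28 27 27 28
  40 56]
 [28 28 29 28 27 27 28 29 29 28 27 27 28 28 28 28 28 28 28 28 28 28 27 27
  27 46]
 [28 28 29 28 27 27 28 29 29 28 28 27 28 27 28 28 28 28 28 28 28 27 27 27
  27 40]
 [28 28 28 29 28 27 27 28 29 29 28 27 28 28 28 28 28 28 28 28 28 28 27 27
  27 27]
 [28 28 28 29 29 27 27 28 29 29 29 27 27 28 28 28 28 28 28 28 28 28 27 27
  27 28]
 [28 28 28 29 29 27 27 28 28 29 29 28 27 27 28 28 28 28 28 28 28 28 28 27
  27 26]
 [28 28 28 28 29 28 27 27 28 29 29 28 27 27 27 27 28 28 28 28 28 28 28 27
  27 27]
 [28 28 28 28 29 29 27 27 27 27 27 25 24 24 25 26 28 28 28 28 28 28 28 27
  27 27]
 [28 28 28 28 28 29 28 26 26 33 36 47 45 43 38 32 25 27 28 28 28 28 28 27
  28 27]
 [27 28 28 28 28 29 28 26 32 50 54 64 61 60 55 50 35 25 27 28 28 28 28 28
  27 27]
 [27 28 29 28 28 28 28 27 43 60 61 58 57 58 60 59 49 28 27 28 28 28 28 28
  28 27]
 [27 28 28 28 28 28 28 29 49 60 59 58 58 59 59 58 52 36 26 27 28 28 28 28
  28 27]
 [27 27 28 28 28 27 28 30 54 61 59 60 60 59 59 59 54 37 26 28 28 28 28 28
  28 27]
 [27 27 28 28 28 28 28 31 55 63 60 60 60 60 60 62 61 33 26 28 28 28 28 28
  28 28]
 [27 27 27 28 28 28 27 28 41 58 63 61 61 61 62 55 51 30 27 28 28 28 28 28
  28 28]
 [28 27 27 28 28 28 27 27 27 39 53 54 54 54 51 36 23 25 27 28 28 27 28 28
  28 28]
 [28 27 27 28 28 28 28 28 28 25 24 30 31 31 25 26 26 27 27 28 28 28 28 28
  28 29]
 [28 28 27 27 28 28 28 28 29 28 27 26 26 27 28 28 28 27 27 27 28 28 28 28
  28 28]
 [28 28 27 27 28 28 28 28 28 29 27 27 27 28 29 29 29 27 27 27 28 28 27 27
  27 27]
 [28 29 27 27 28 28 28 28 28 30 28 27 27 28 29 29 29 27 26 27 27 26 26 25
  25 29]
 [28 28 28 27 27 28 29 28 28 29 29 28 27 27 27 28 27 26 24 24 29 34 35 45
  44 48]]
```

View pics/c6.png

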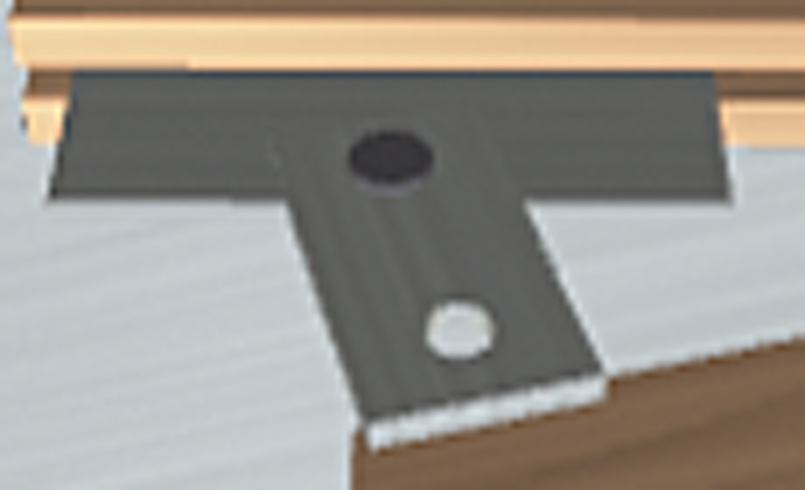

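Run:
```python
import pickle
from h import *
np.set_printoptions(precision=2,suppress=True)
st,P,p,d=pickle.load(open("w1.pkl","rb"))
pts=np.array([dep(P,u,v,d[v,u]) for v in range(172,214) for u in range(264,355) if 220<p[v,u].astype(int).sum()<300 and d[v,u]>0])
m=np.median(pts,0);pts=pts[np.linalg.norm(pts-m,axis=1)<75]
for _ in range(5):
    c=pts.mean(0);n=np.linalg.svd(pts-c)[2][2];r=(pts-c)@n;pts=pts[abs(r)<max(2.5*r.std(),.5)]
n*=np.sign(n[0]);print(len(pts),r.std(),c,n,"yaw",np.degrees(np.arctan2(n[1],n[0])),"lean",np.degrees(np.arcsin(n[2])))
yv=np.array([-n[1],n[0],0])
for nm,u,v in [("hole",320.4,206.6),("rivet",255+390/7,160+157/7),("TL",255+50/7,160+200/7),("TR",255+732/7,160+200/7),("top1",255+368/7,160+420/7),("top2",255+603/7,160+375/7)]:
    X=onplane(P,u,v,c,n);print(nm,X,X@yv)
    # scene/top check
S=pickle
```

```text
2140 0.4939943248647623 [622.86 226.52  83.49] [ 0.96 -0.29  0.01] yaw -17.060410128108995 lean 0.6567782674220747
hole [625.33 235.83 116.15] 408.88879198686385
rivet [622.53 225.15  76.23] 397.8520764285991
TL [606.52 173.4   87.26] 343.6828107899981
TR [638.55 277.76  86.83] 452.84682702824756
top1 [621.33 223.56 135.6 ] 395.9837494449828
top2 [631.46 256.2  126.39] 430.15281950489134
```

```bash
python3 -m creep '[{"translation":[-2.6,-2,2],"delta_rot":[0.03,0.1,0]},{"translation":[-2.6,-2,2],"delta_rot":[0.03,0.1,0]},{"translation":[-2.6,-2,2],"delta_rot":[0.03,0.1,0]},{"translation":[-2.6,-2,2],"delta_rot":[0.03,0.1,0]},{"translation":[-2.6,-2,2],"delta_rot":[0.03,0.1,0]}]' 1 50
python3 -m creep '[{"translation":[0,-3.2,0],"delta_rot":[0,0,0.072]},{"translation":[0,-3.2,0],"delta_rot":[0,0,0.072]},{"translation":[0,-3.2,0],"delta_rot":[0,0,0.072]},{"translation":[0,-3.2,0],"delta_rot":[0,0,0.072]},{"translation":[0,-3.2,0],"delta_rot":[0,0,0.072]}]'
python3 -m creep '[{"translation":[0,-3.2,0],"delta_rot":[0,0,0]},{"translation":[0,-3.2,0],"delta_rot":[0,0,0]},{"translation":[0,-3.2,0],"delta_rot":[0,0,0]},{"translation":[0,-3.2,0],"delta_rot":[0,0,0]},{"translation":[0,-3.2,0],"delta_rot":[0,0,0]}]'
python3 w.py w2
```

```text
time_s: 1.73
ee_pos: [424.9, 158.9, 312.6]
ee_rot: [146.6, 89.7, 130.2]
force: [0.4, -0.3, -0.1]
gripper_width: 91.2
time_s: 2.15
ee_pos: [426.4, -2.0, 310.5]
ee_rot: [84.4, 90.0, 88.7]
force: [0.9, -0.8, 0.1]
gripper_width: 90.8
time_s: 2.57
ee_pos: [426.8, -162.0, 310.5]
ee_rot: [83.2, 90.0, 87.3]
force: [0.5, 0.2, 0.3]
gripper_width: 91.1
2.5667 [ 426.8 -162.   310.5] [83.2 90.  87.3] [0.5 0.2 0.3] 91.05075492150418 [ -22.2    4.2   90.7    0.    85.1 -116.4]
```

View pics/w2.png

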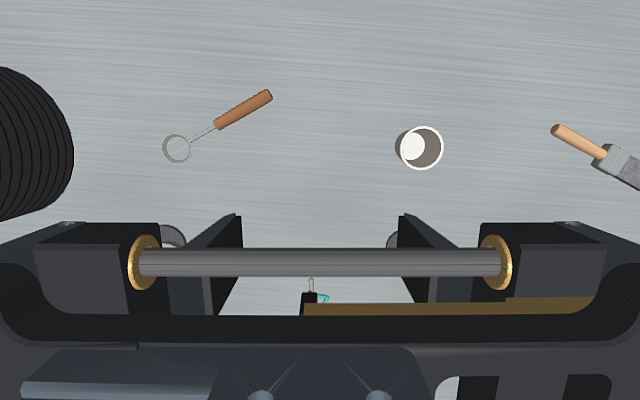

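Run:
```python
import pickle
from h import *
np.set_printoptions(precision=2,suppress=True)
st,P,p,d=pickle.load(open("w2.pkl","rb"))
print(d[285:318:3,300:320:2])
for q in [(309,296),(304,305),(309,305),(311,282)]:
    print(q,onplane(P,*q,np.array([522,0,0]),np.array([1.,0,0])),dep(P,*q,d[q[1],q[0]]))
a=cv2.resize(p[270:320,280:350],None,fx=10,fy=10,interpolation=2);cv2.imwrite("pics/c7.png",a[:,:,::-1])
```

```text
[[557.39 556.85 555.45 558.45 557.13 372.16 373.8  557.   555.71 558.18]
 [557.44 558.08 558.89 556.76 558.3  377.88 379.13 557.91 556.87 558.43]
 [559.04 560.04 559.26 558.82 324.8  325.8  382.33 558.77 560.   558.27]
 [562.35 305.54 303.76 305.03 304.24 303.62 303.86 304.68 306.09 554.74]
 [561.32 300.02 298.38 297.96 298.89 298.12 298.67 298.35 299.42 562.45]
 [563.1  293.6  291.84 292.22 292.86 292.09 292.76 292.01 294.26 564.91]
 [290.23 288.89  74.34  73.84  73.83  73.95  74.79  74.04  74.16  73.46]
 [284.56 283.85  72.92  71.56  72.93  73.66  73.2   74.07  72.46  73.  ]
 [278.73 277.42  71.35  72.29  71.41  71.14  72.07  70.76  70.67  71.93]
 [273.96 273.58  69.45  69.81  70.73  70.91  70.89  70.65  71.88  70.84]
 [ 67.75  67.28  66.72  67.27  67.1   66.46  67.18  67.16  66.83  66.81]]
(309, 296) [ 522.   -165.93  234.32] [ 522.13 -165.93  234.11]
(304, 305) [ 522.   -170.08  250.52] [ 401.89 -168.05  438.91]
(309, 305) [ 522.   -165.42  250.  ] [ 401.77 -166.85  438.97]
(311, 282) [ 522.   -164.68  206.09] [ 541.52 -164.36  170.12]
```

View pics/c7.png

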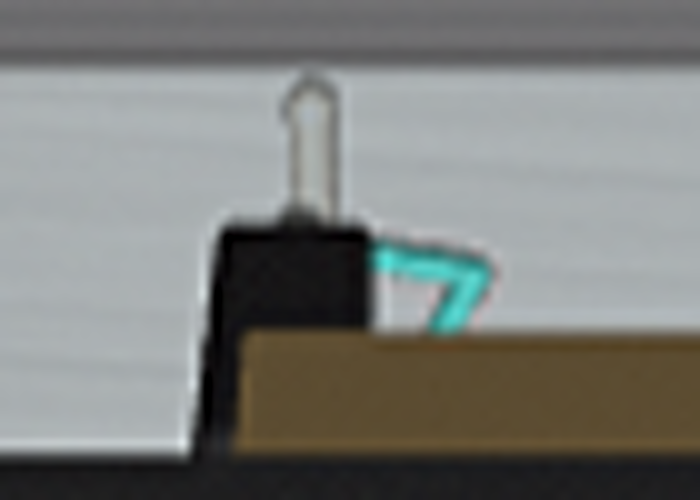

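```bash
python3 -m creep '[{"translation":[0,0,-3.5],"delta_rot":[0,0,0]},{"translation":[1.05,-0.3,-3.5],"delta_rot":[0,0,0]},{"translation":[3.2,0,0],"delta_rot":[0,0,0]},{"translation":[3.2,0,0],"delta_rot":[0,0,0]},{"translation":[3.0,0,0],"delta_rot":[0,0,0]}]' 1 50
python3 -m creep '[{"translation":[0,0,0],"delta_rot":[0,0,0]}]'
python3 w.py w3; python3 w.py t3 top
python3 - <<'E'
import cv2
p=cv2.imread("pics/t3.png");cv2.imwrite("pics/c8.png",cv2.resize(p[160:300,320:480],None,fx=4,fy=4))
E
```

```text
time_s: 3.03
ee_pos: [532.1, -162.9, 239.3]
ee_rot: [150.5, 89.9, 154.6]
force: [0.3, 0.1, 0.7]
gripper_width: 91.3
time_s: 3.12
ee_pos: [536.3, -163.1, 239.0]
ee_rot: [22.2, 89.9, 26.4]
force: [-0.2, 0.5, -0.3]
gripper_width: 91.4
3.1167 [ 536.3 -163.1  239. ] [22.2 89.9 26.4] [-0.2  0.5 -0.3] 91.37994715809019 [ -18.1   15.4   86.7    0.1   77.8 -112.4]
3.1667 [ 533.5 -163.1  239.2] [141.7  89.9 145.9] [-0.4 -0.5 -0. ] 91.33312036899666 [ -18.2   15.3   86.9    0.    77.9 -112.4]
```

View pics/w3.png

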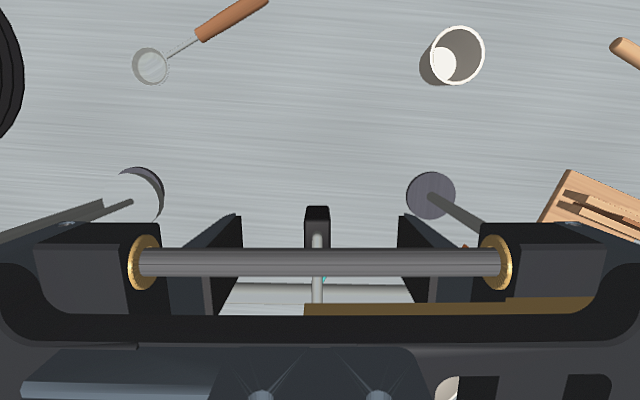

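View pics/c8.png

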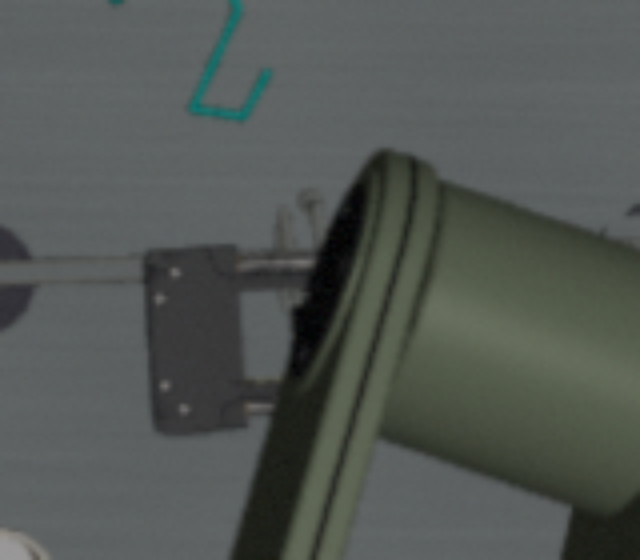

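Between the fingers, the sleeve sits at wrist (317,215), centred. Closing.

```bash
for i in 1 2 3; do python3 -m creep '[{"translation":[0,0,0],"delta_rot":[0,0,0]},{"translation":[0,0,0],"delta_rot":[0,0,0]},{"translation":[0,0,0],"delta_rot":[0,0,0]},{"translation":[0,0,0],"delta_rot":[0,0,0]}]' -1 50; done
python3 w.py w4
```

```text
time_s: 3.55
ee_pos: [530.9, -164.7, 241.0]
ee_rot: [-16.6, 90.0, -12.6]
force: [0.1, -0.6, 0.5]
gripper_width: 67.7
time_s: 3.88
ee_pos: [531.5, -164.9, 240.5]
ee_rot: [50.2, 90.0, 54.2]
force: [0.2, 0.7, 0.3]
gripper_width: 41.0
time_s: 4.22
ee_pos: [531.6, -164.8, 240.5]
ee_rot: [90.4, 90.0, 94.5]
force: [-0.4, -1.0, 1.9]
gripper_width: 14.1
4.2167 [ 531.6 -164.8  240.5] [90.4 90.  94.5] [-0.4 -1.   1.9] 14.09196714835801 [ -18.4   15.1   87.     0.    77.9 -112.4]
```

View pics/w4.png

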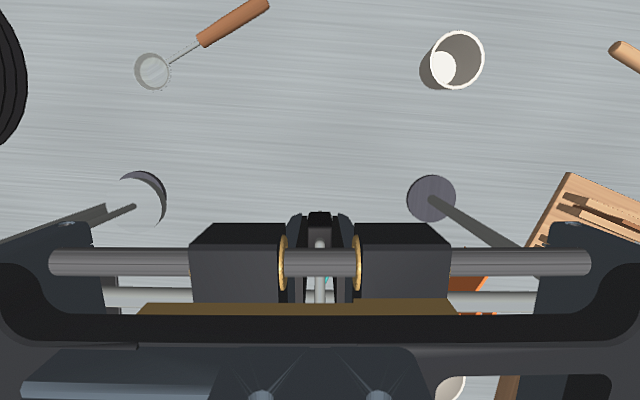

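```bash
python3 -m creep '[{"translation":[0,0,1],"delta_rot":[0,0,0]},{"translation":[0,0,1],"delta_rot":[0,0,0]},{"translation":[0,0,1],"delta_rot":[0,0,0]},{"translation":[0,0,1],"delta_rot":[0,0,0]},{"translation":[0,0,1],"delta_rot":[0,0,0]}]'
python3 -m creep '[{"translation":[-2,0,0],"delta_rot":[0,0,0]},{"translation":[-2.5,0,0],"delta_rot":[0,0,0]},{"translation":[-3,0,0],"delta_rot":[0,0,0]},{"translation":[-3,0,0],"delta_rot":[0,0,0]},{"translation":[-1.5,0,0],"delta_rot":[0,0,0]}]'
python3 -m creep '[{"translation":[0,0,0],"delta_rot":[0,0,0]},{"translation":[0,0,0],"delta_rot":[0,0,0]}]'
python3 w.py w5;python3 w.py s5 scene;python3 w.py t5 top
python3 - <<'E'
import cv2
p=cv2.imread("pics/s5.png");cv2.imwrite("pics/c9.png",cv2.resize(p[80:230,170:330],None,fx=4,fy=4))
p=cv2.imread("pics/t5.png");cv2.imwrite("pics/c10.png",cv2.resize(p[190:320,320:480],None,fx=4,fy=4))
E
```

```text
time_s: 4.68
ee_pos: [531.8, -164.9, 292.1]
ee_rot: [-18.5, 89.9, -14.4]
force: [0.6, -0.2, -0.6]
gripper_width: 3.6
time_s: 5.1
ee_pos: [408.6, -164.5, 291.6]
ee_rot: [-158.5, 90.0, -154.5]
force: [0.1, -0.7, -0.5]
gripper_width: 3.8
time_s: 5.27
ee_pos: [411.8, -165.0, 291.7]
ee_rot: [-20.1, 89.8, -16.1]
force: [-0.5, -0.1, -0.7]
gripper_width: 3.4
5.2667 [ 411.8 -165.   291.7] [-20.1  89.8 -16.1] [-0.5 -0.1 -0.7] 3.415144734663907 [ -23.3    3.1   94.5    0.    82.2 -117.3]
5.3167 [ 412.4 -165.   291.4] [-18.   89.9 -14. ] [-0.1 -1.  -1.1] 3.4094430349634246 [ -23.3    3.2   94.4    0.    82.2 -117.3]
5.3667 [ 412.6 -165.   291. ] [-16.3  89.9 -12.3] [-0.9 -0.2 -0.6] 3.746364741887477 [ -23.3    3.3   94.4    0.    82.2 -117.3]
```

View pics/c9.png

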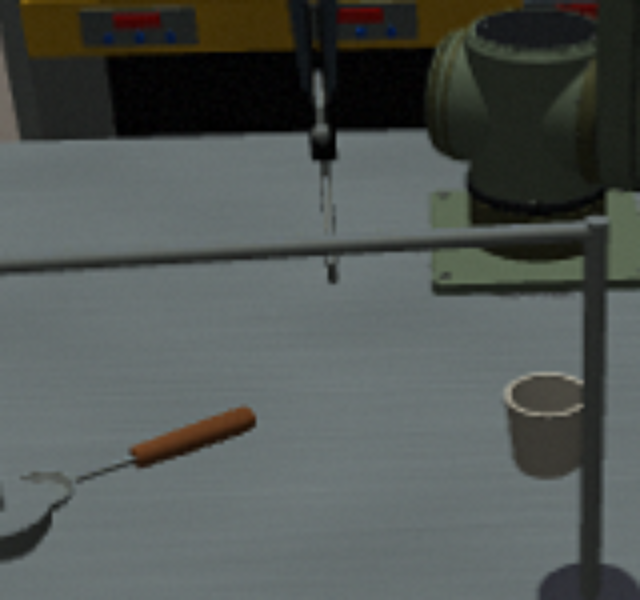

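View pics/w5.png

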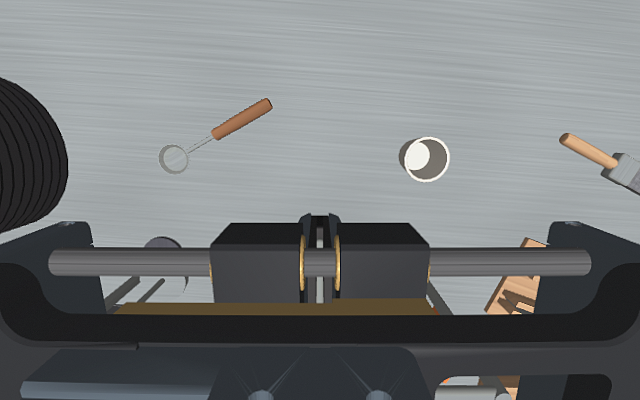

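View pics/c10.png

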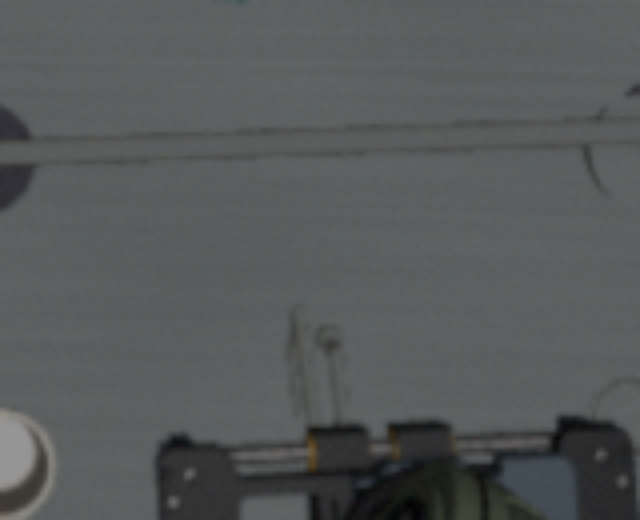

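Run:
```python
import pickle
from h import *
np.set_printoptions(precision=1,suppress=True)
S=pickle.load(open("s5.pkl","rb"));T=pickle.load(open("t5.pkl","rb"))
print(tri((S[1],250,113.7),(T[1],402,273.7)), T[0]["ee_pos"])
print(tri((S[1],253,148.5),(T[1],394,267)))
a=cv2.resize(S[2][90:160,225:280],None,fx=9,fy=9,interpolation=2);b=cv2.resize(T[2][255:310,375:430],None,fx=9,fy=9,interpolation=2)
c=np.zeros((630,1000,3),np.uint8);c[:,:495]=a;c[:495,500:995]=b;c=cv2.convertScaleAbs(c,alpha=1.5);cv2.imwrite("pics/c11.png",cv2.resize(c,(800,504))[:,:,::-1])
```

```text
(array([ 477.2, -160.6,  306.2]), [0.7882051495908461, 0.7882051495907528]) [ 412.6 -165.   291. ]
(array([ 482.6, -160.3,  215.3]), [1.4918339343258433, 1.4918339343258946])
```

View pics/c11.png

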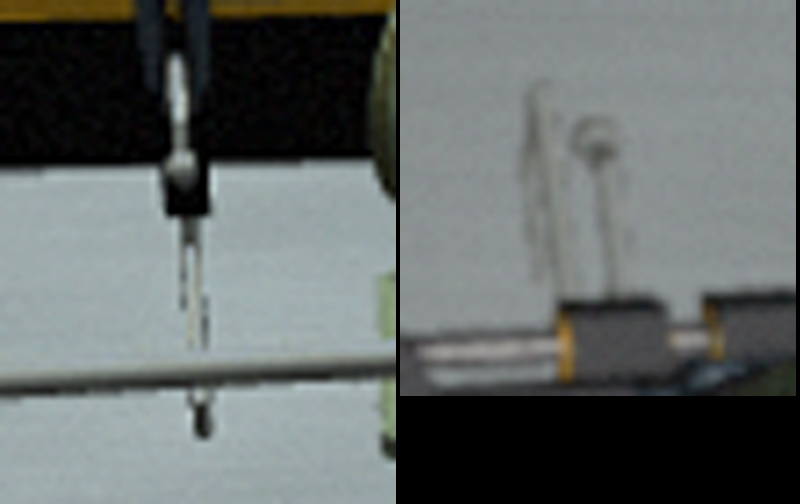

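Run:
```python
import pickle
from h import *
np.set_printoptions(precision=1,suppress=True)
S=pickle.load(open("s5.pkl","rb"));P=S[1];n=np.array([1.,0,0])
for r in [97.5,102.8,111.5,119.6]:
  print(r,onplane(P,251,r,np.array([413.,0,0]),n),onplane(P,251,r,np.array([477.,0,0]),n))
d=S[3]
for r in range(94,152,2): print(r,[ (dep(P,u,r,d[r,u])) for u in (250,251)])
```

```text
97.5 [ 413.  -159.2  323.6] [ 477.  -154.5  346.5]
102.8 [ 413.  -160.2  309.6] [ 477.  -155.5  333.4]
111.5 [ 413.  -161.9  286.2] [ 477.  -157.   311.5]
119.6 [ 413.  -163.6  263.9] [ 477.  -158.6  290.7]
94 [array([ 430.4, -159.8,  338.9]), array([ 428.4, -157.5,  338.1])]
96 [array([ 426.8, -160.4,  332.5]), array([ 429.9, -157.7,  333.5])]
98 [array([ 432.2, -160.4,  329.3]), array([ 429.7, -158.1,  328.3])]
100 [array([ 449.1, -159.5,  330.2]), array([ 426. , -158.8,  321.8])]
102 [array([ 457.8, -159.2,  328.4]), array([ 426.8, -159.1,  316.8])]
104 [array([ 460.3, -159.3,  324.2]), array([ 413.7, -160.4,  306.7])]
106 [array([ 468.1, -159.1,  322.1]), array([ 424. , -160. ,  305.3])]
108 [array([ 473. , -159.1,  318.9]), array([ 427.1, -160.2,  301.1])]
110 [array([ 476.1, -159.2,  315.1]), array([ 424.6, -160.8,  294.8])]
112 [array([ 477.8, -159.5,  310.6]), array([ 476.1, -157.2,  309.9])]
114 [array([ 480.9, -159.6,  306.8]), array([ 479.2, -157.3,  306. ])]
116 [array([ 426.5, -164.3,  279.5]), array([ 427.7, -161.7,  279.9])]
118 [array([ 429.6, -164.5,  275.3]), array(
[... 462 characters left out ...]
y([ -83.6, -210.2,    3.2]), array([ 449. , -163.2,  245.2])]
134 [array([ -63. , -209.1,    4. ]), array([ 451.2, -163.5,  240.6])]
136 [array([ -45.7, -208.3,    3.4]), array([ 455.2, -163.5,  236.9])]
138 [array([ -36. , -208.2,   -0.7]), array([ 464.3, -163.2,  235.6])]
140 [array([ 567.2, -157.4,  279.4]), array([ 568.5, -155. ,  279.9])]
142 [array([ 566.7, -157.8,  274.2]), array([ 569. , -155.3,  275.2])]
144 [array([  19.7, -205.3,    0.8]), array([  19.1, -201.6,    0.3])]
146 [array([  32.3, -204.9,   -1.4]), array([  30.3, -201.3,   -2.5])]
148 [array([  53.3, -203.7,    0.8]), array([  51.4, -200.1,   -0.3])]
150 [array([  71.4, -202.7,    1.8]), array([  65.6, -199.6,   -1.3])]
```

Run:
```python
import pickle
from h import *
a=pickle.load(open("w4.pkl","rb"))[2][205:310,270:370];b=pickle.load(open("w5.pkl","rb"))[2][205:310,270:370]
c=np.hstack([a,b]);c=cv2.convertScaleAbs(cv2.resize(c,None,fx=4,fy=4,interpolation=2),alpha=1.8);cv2.imwrite("pics/c12.png",c[:,:,::-1])
```

```text
(no output)
```

View pics/c12.png

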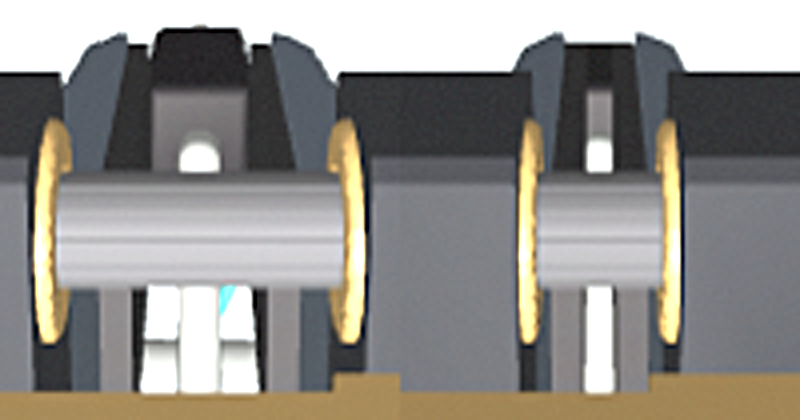

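```bash
python3 -m creep '[{"translation":[0,3,0],"delta_rot":[0,0,-0.0912]},{"translation":[0,3.4,0],"delta_rot":[0,0,-0.0912]},{"translation":[0,3.4,0],"delta_rot":[0,0,-0.0912]},{"translation":[0,3.4,0],"delta_rot":[0,0,-0.0912]},{"translation":[0,3.4,0],"delta_rot":[0,0,0]}]'
python3 -m creep '[{"translation":[0,3.4,0],"delta_rot":[-0.0303,-0.1002,0]},{"translation":[0,3.4,0],"delta_rot":[-0.0303,-0.1002,0]},{"translation":[0,3.4,0],"delta_rot":[-0.0303,-0.1002,0]},{"translation":[0,3.4,0],"delta_rot":[-0.0303,-0.1002,0]},{"translation":[0,3.4,0],"delta_rot":[-0.0303,-0.1002,0]}]'
python3 -m creep '[{"translation":[3,1,0],"delta_rot":[0,0,0]},{"translation":[3.5,1,-1],"delta_rot":[0,0,0]},{"translation":[3.5,1.5,-1],"delta_rot":[0,0,0]},{"translation":[3.5,1.5,-2],"delta_rot":[0,0,0]},{"translation":[3.5,1.5,-1],"delta_rot":[0,0,0]}]'
python3 -m creep '[{"translation":[3.0,0.5,-1],"delta_rot":[0,0,0]},{"translation":[0,0,0],"delta_rot":[0,0,0]},{"translation":[0,0,0],"delta_rot":[0,0,0]}]'
python3 w.py w6;python3 w.py s6 scene;python3 w.py t6 top
python3 - <<'E'
import pickle
from h import *
S=pickle.load(open("s6.pkl","rb"));T=pickle.load(open("t6.pkl","rb"))
a=cv2.resize(S[2][130:230,370:470],None,fx=6,fy=6,interpolation=2);cv2.imwrite("pics/c13.png",a[:,:,::-1])
b=cv2.resize(T[2][130:230,150:270],None,fx=5,fy=5,interpolation=2);cv2.imwrite("pics/c14.png",b[:,:,::-1])
E
```

```text
time_s: 5.83
ee_pos: [412.3, 3.0, 290.4]
ee_rot: [121.9, 90.0, 104.8]
force: [0.1, 0.3, -0.6]
gripper_width: 3.3
time_s: 6.25
ee_pos: [411.7, 158.6, 290.5]
ee_rot: [-0.3, 62.3, -17.3]
force: [0.7, -1.1, -2.0]
gripper_width: 3.4
time_s: 6.67
ee_pos: [581.5, 222.3, 237.4]
ee_rot: [-1.0, 62.7, -17.9]
force: [-0.9, 0.0, -0.8]
gripper_width: 3.4
time_s: 6.92
ee_pos: [611.5, 226.1, 227.5]
ee_rot: [-1.1, 62.7, -18.1]
force: [-0.7, 0.6, -1.3]
gripper_width: 3.4
6.9167 [611.5 226.1 227.5] [ -1.1  62.7 -18.1] [-0.7  0.6 -1.3] 3.38732567377299 [ 30.1  14.6  95.3 -25.   53.8 -30.8]
6.9667 [610.7 225.8 228.7] [ -1.   62.7 -18. ] [ 0.1 -0.1 -1. ] 3.166540904371759 [ 30.1  14.5  95.4 -25.   53.8 -30.8]
7.0167 [610.3 225.7 229.7] [ -0.8  62.6 -17.8] [ 0.6 -1.2 -0.4] 3.610049055154772 [ 30.1  14.4  95.5 -25.   53.8 -30.8]
```

View pics/c13.png

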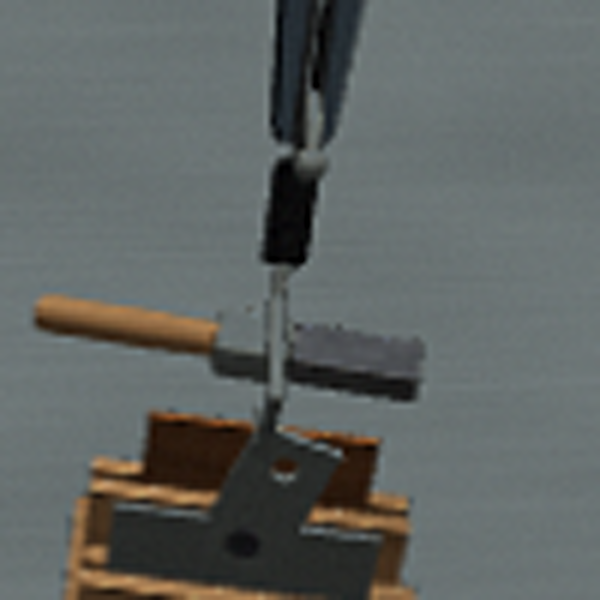

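View pics/c14.png

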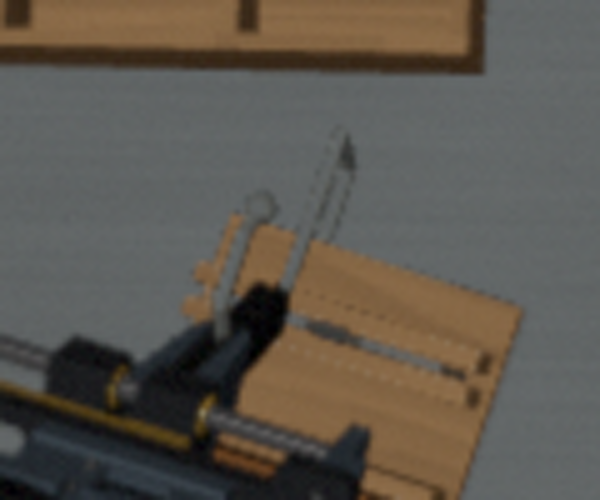

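View pics/w6.png

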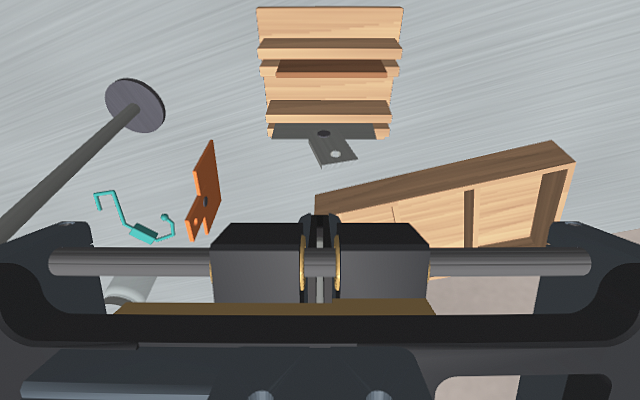

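Run:
```python
import pickle
from h import *
from scipy.spatial.transform import Rotation as Ro
np.set_printoptions(precision=1,suppress=True)
S=pickle.load(open("s6.pkl","rb"));T=pickle.load(open("t6.pkl","rb"))
st=T[0];R=Ro.from_euler('xyz',st["ee_rot"],degrees=True).as_matrix();p=st["ee_pos"]
for nm,a,b in [("ball",(422,157.2),(201.6,171)),("sleevebot",(417.6,173.5),(206.5,189)),("bend",(415.3,199.5),(219.2,161))]:
    X,e=tri((S[1],*a),(T[1],*b));print(nm,X,e,"tool",R.T@(X-p))
d=S[3]
for u,v in [(422,157),(419,162),(418,165),(418,168),(417,171),(416.0,180),(416,185),(416,190),(415,196),(415,199)]:
    u=int(u);X=dep(S[1],u,v,d[v,u]);print((u,v),X,R.T@(X-p))
```

```text
ball [659.2 212.4 272. ] [1.0495681218856847, 1.0495681218857453] tool [-14.2   1.4  64.5]
sleevebot [631.  217.9 214. ] [3.516536365497886, 3.5165363654979136] tool [24.1 -1.2 12.4]
bend [692.1 199.6 184.5] [2.3368429527815002, 2.3368429527814216] tool [79.7 -0.6 55.5]
(422, 157) [660.8 212.7 273.5] [-14.9   2.1  66.5]
(419, 162) [621.  224.1 238.9] [-3.2  1.6 13.7]
(418, 165) [624.7 221.5 233.2] [ 3.8  0.2 15. ]
(418, 168) [629.9 220.7 228.3] [10.5  0.9 17.3]
(417, 171) [632.5 218.5 222. ] [17.6 -0.3 17.2]
(416, 180) [640.8 216.5 203.1] [38.3  0.3 16.1]
(416, 185) [660.1 210.7 201.9] [48.6  0.5 33.4]
(416, 190) [681.1 204.2 202.4] [58.3  0.4 53.2]
(415, 196) [699.9 196.6 199.3] [70.3 -1.3 69.7]
(415, 199) [697.6 198.8 189.8] [77.4  0.2 62.8]
```

Run:
```python
import pickle
from h import *
from scipy.spatial.transform import Rotation as Ro
np.set_printoptions(precision=3,suppress=True)
S=pickle.load(open("s6.pkl","rb"));T=pickle.load(open("t6.pkl","rb"))
a=cv2.resize(S[2][148:204,400:435],None,fx=10,fy=10,interpolation=2);b=cv2.resize(T[2][150:206,188:228],None,fx=10,fy=10,interpolation=2)
c=cv2.convertScaleAbs(np.hstack([a,b]),alpha=1.7);cv2.imwrite("pics/c15.png",c[:,:,::-1])
st=T[0];R=Ro.from_euler('xyz',st["ee_rot"],degrees=True).as_matrix();p=st["ee_pos"]
print(R)
# nominal hook pts in tool -> px
H={"ball":(28,12),"crown":(0,40),"sh":(-32,-34),"elbow":(24,-72),"bend":(0,-92),"tip":(-26,-77)}
for k,(x,z) in H.items():
    X=p+R@np.array([-5-z,0,x+32]);print(k,X.round(1),"scene",np.round(proj(S[1],X),1),"top",np.round(proj(T[1],X),1))
```

```text
[[ 0.438  0.294  0.85 ]
 [-0.141  0.956 -0.258]
 [-0.888 -0.007  0.46 ]]
ball [653.8 212.6 272.4] scene [420.9 155.9] top [200.8 173.7]
crown [617.8 223.8 284.4] scene [421.5 143.4] top [192.4 192. ]
sh [623.  221.6 204. ] scene [415.9 175.6] top [204.  192.9]
elbow [687.2 201.8 196. ] scene [415.3 194. ] top [215.7 162.2]
bend [675.5 205.2 167.2] scene [413.3 201.7] top [216.8 169.7]
tip [646.9 214.  168.5] scene [413.5 194.1] top [212. 183.]
```

View pics/c15.png

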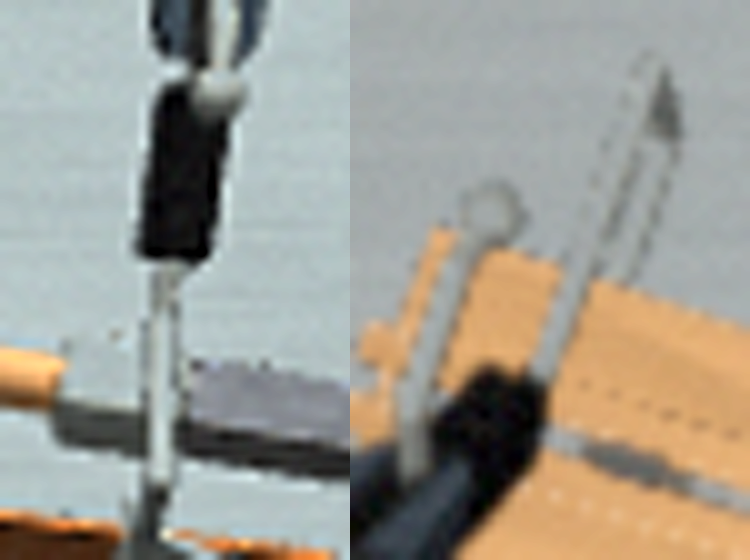

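Run:
```python
import pickle
from h import *
from scipy.spatial.transform import Rotation as Ro
S=pickle.load(open("s6.pkl","rb"));T=pickle.load(open("t6.pkl","rb"))
st=T[0];R=Ro.from_euler('xyz',st["ee_rot"],degrees=True).as_matrix();p=st["ee_pos"]
for x in (-30,-20,-10,0,14):
  print(x,[np.round(proj(S[1],p+R@np.array([x,0,z])),1) for z in (-16,0,16)])
s=np.load("scene0_p.npy")
a=cv2.resize(s[40:115,440:520],None,fx=7,fy=7,interpolation=2);b=cv2.resize(T[2][150:225,150:220],None,fx=7,fy=7,interpolation=2)
c=cv2.convertScaleAbs(np.hstack([a,b]),alpha=2);cv2.imwrite("pics/c16.png",c[:,:700][:,:,::-1]);cv2.imwrite("pics/c17.png",c[:,560:][:,:,::-1])
```

```text
-30 [array([418.9, 150.4]), array([419.4, 150.3]), array([420. , 150.2])]
-20 [array([418.3, 154.6]), array([418.8, 154.6]), array([419.4, 154.6])]
-10 [array([417.7, 158.9]), array([418.2, 158.9]), array([418.8, 159. ])]
0 [array([417.1, 163.1]), array([417.6, 163.2]), array([418.2, 163.3])]
14 [array([416.3, 169. ]), array([416.8, 169.2]), array([417.3, 169.4])]
```

View pics/c16.png

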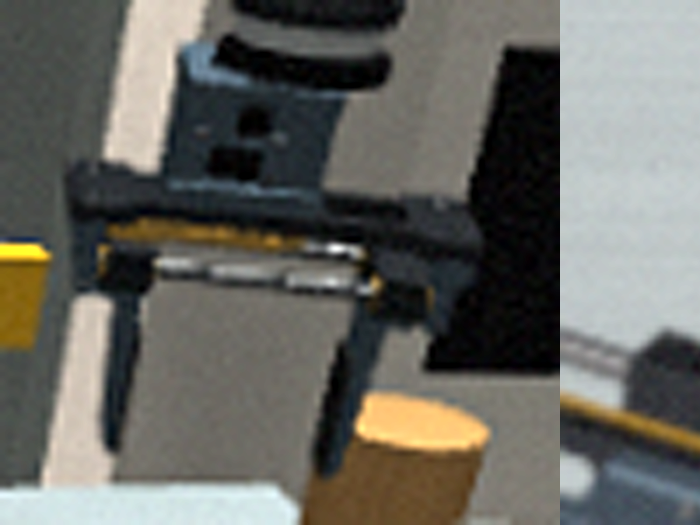

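View pics/c17.png

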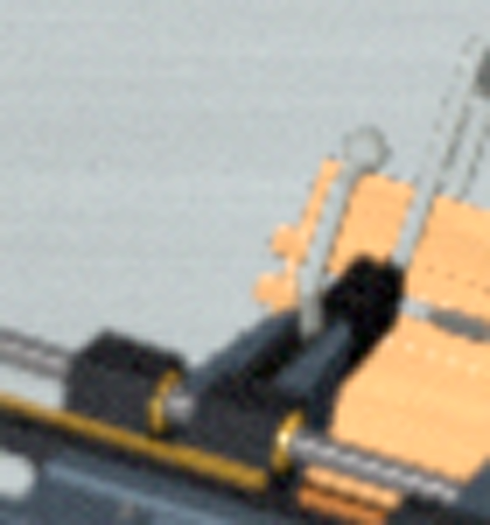

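Run:
```python
import pickle
from h import *
from workcell import optics
P=optics.camera_params("scene")
p=np.array([197,540,190]);y=np.array([.343,.939,0]);z=np.array([.939,-.343,0])
for s in(-52,52):
  for zz in (-16,16):
    for up in (-14,20): print(s,zz,up,np.round(proj(P,p+y*s+z*zz+np.array([0,0,up])),1))
S=pickle.load(open("s6.pkl","rb"));d=S[3]
print(np.round(d[146:178,412:426]).astype(int))
```

```text
-52 -16 -14 [452.  111.2]
-52 -16 20 [453.9 101.8]
-52 16 -14 [452.3 114.7]
-52 16 20 [454.2 105. ]
52 -16 -14 [483.2 115. ]
52 -16 20 [485.6 105.5]
52 16 -14 [484.1 118.6]
52 16 20 [486.5 108.9]
[[1500 1499 1497  920  896  894  891  894  895  872  869  870  891  895]
 [1489 1495 1491  919  894  895  895  896  894  866  863  866  893  891]
 [1487 1487 1484  916  895  897  893  897  883  860  862  860  893  890]
 [1482 1475 1480  914  896  895  893  896  888  856  851  857  892  889]
 [1473 1471 1473  917  897  895  895  895  895  853  850  849  894  893]
 [1466 1465 1467  920  896  895  896  895  892  850  852  850  891  895]
 [1456 1456 1463 1462  905  894  894  898  896  851  852  850  895 1465]
 [1448 1450 1451 1456  926  906  902  897  899  855  850  853  891 1460]
 [1451 1443 1440 1448 1446 1448 1450  904  900  851  847  852 1451 1448]
 [1434 1435 1442 1440 1442 1443  910  905  850  849  846  849 1439 1443]
 [1437 1426 1431 1428  902  902  902  848  846  843  843  843 1434 1439]
 [1426 1421 1430 1428  901  901  902  849  845  845  847  847  849 1429]
 [1417 1423 1421 1421  902  
[... 732 characters left out ...]
2  899  900  902  898 1364 1365 1367 1362]
 [1350 1350  902  902  901  901  902  902  902  900 1356 1351 1352 1353]
 [1348 1346  900  903  903  903  902  902  902  903 1352 1349 1354 1346]
 [1343 1348  902  899  902  900  899  903  900 1339 1347 1343 1340 1347]
 [1340  915  905  902  904  902  899  903  899 1333 1333 1335 1340 1339]
 [1332 1331  910  905  905  902  899  901  902 1331 1335 1329 1337 1333]
 [1324 1330 1325 1322  907  911 1328 1328 1326 1324 1327 1325 1328 1330]
 [1318 1318 1314  910  907  906 1319 1325 1320 1326 1322 1322 1318 1324]
 [1316 1317 1311  907  910  911 1313 1316 1315 1317 1314 1321 1314 1317]
 [1312 1316 1306  910  910  909 1316 1307 1312 1309 1313 1314 1312 1308]]
```

Run:
```python
import pickle
from h import *
from scipy.spatial.transform import Rotation as Ro
np.set_printoptions(precision=1,suppress=True)
for f in ["w1","w6"]:
    st,P,p,d=pickle.load(open(f+".pkl","rb"));R=Ro.from_euler('xyz',st["ee_rot"],degrees=True).as_matrix()
    q=[(238,218),(240,222),(230,222),(402,220),(400,224),(240,240),(238,300)] if f=="w1" else [(312,220),(320,225),(320,235),(328,222),(320,240),(320,285)]
    for u,v in q: print(f,u,v,d[v,u],R.T@(dep(P,u,v,d[v,u])-st["ee_pos"]))
```

```text
w1 238 218 172.8648 [-29.  -47.  -16.8]
w1 240 222 175.90265 [-26.7 -46.7 -13.7]
w1 230 222 166.66925 [-35.5 -49.8 -16.5]
w1 402 220 169.5805 [-32.4  44.8 -16.5]
w1 400 224 172.21022 [-30.4  44.4 -13.6]
w1 240 240 175.14758 [-29.8 -46.5  -3.9]
w1 238 300 688.84174 [ 422.  -185.5  312.4]
w6 312 220 169.92932 [-32.1  -5.1 -16.6]
w6 320 225 189.6968 [-13.9  -0.6  -7.7]
w6 320 235 187.04793 [-17.8  -0.6  -2.6]
w6 328 222 165.22719 [-36.8   3.7 -16.9]
w6 320 240 183.63977 [-21.8  -0.6  -0.8]
w6 320 285 174.04524 [-36.8  -0.7  20.6]
```

The measurements show that the real fingertips are about 22 mm behind the reported TCP, not 14 mm ahead. So the pads hold only the wire above the sleeve. I'll rehang the hook and regrip about 33 mm lower.

```bash
python3 -m creep '[{"translation":[-3.2,-0.5,2],"delta_rot":[0,0,0]},{"translation":[-3.5,-1.5,1.5],"delta_rot":[0,0,0]},{"translation":[-3.5,-1.5,1.5],"delta_rot":[0,0,0]},{"translation":[-3.5,-1.5,1],"delta_rot":[0.0303,0.1002,0]},{"translation":[-3.5,-1,0.5],"delta_rot":[0.0303,0.1002,0]}]'
python3 -m creep '[{"translation":[-3,-3,0],"delta_rot":[0.0303,0.1002,0]},{"translation":[0,-3.4,0],"delta_rot":[0.0303,0.1002,0]},{"translation":[0,-3.4,0],"delta_rot":[0.025,0.076,0]},{"translation":[0,-3.4,0],"delta_rot":[0,0,0.09]},{"translation":[0,-3.4,0],"delta_rot":[0,0,0.09]}]'
python3 -m creep '[{"translation":[0,-3.4,0],"delta_rot":[0,0,0.09]},{"translation":[0,-3.4,0],"delta_rot":[0,0,0.09]},{"translation":[0,-3.4,0],"delta_rot":[0,0,0]},{"translation":[0,-3.4,0],"delta_rot":[0,0,0]},{"translation":[0,-3,0],"delta_rot":[0,0,0]}]'
python3 -m creep '[{"translation":[0,0,0],"delta_rot":[0,0,0]},{"translation":[0,0,0],"delta_rot":[0,0,0]}]'
cat > rot.py <<'E'
# residual rotation to target hook yaw / tilt(deg), and state
import sys,numpy as np
from workcell import readout
from scipy.spatial.transform import Rotation as Ro
np.set_printoptions(precision=4,suppress=True)
yaw,t=map(float,sys.argv[1:3]);st=readout.state()
R=Ro.from_euler('xyz',st["ee_rot"],degrees=True)
ps=np.radians(yaw);n=np.array([np.cos(ps),np.sin(ps),0]);y=np.array([-np.sin(ps),np.cos(ps),0]);z=np.array([0,0,1.])
th=np.radians(t);x=n*np.sin(th)-z*np.cos(th)
G=Ro.from_matrix(np.c_[x,y,np.cross(x,y)])
print("t",st["time_s"],"pos",st["ee_pos"].round(1),"F",st["force"].round(1),"w",round(st["gripper_width"],1),"need rotvec",(G*R.inv()).as_rotvec())
E
python3 rot.py 3.7 0
```

```text
time_s: 7.48
ee_pos: [434.7, 165.5, 297.9]
ee_rot: [-0.7, 74.6, -17.5]
force: [1.2, -1.2, -1.1]
gripper_width: 3.1
time_s: 7.9
ee_pos: [408.9, -1.9, 296.2]
ee_rot: [-162.8, 88.9, -169.1]
force: [0.6, 0.3, -1.0]
gripper_width: 3.4
time_s: 8.32
ee_pos: [408.1, -167.5, 296.5]
ee_rot: [-157.2, 88.9, -153.5]
force: [0.8, -0.6, -1.2]
gripper_width: 3.4
time_s: 8.48
ee_pos: [408.4, -166.5, 296.0]
ee_rot: [-162.3, 88.9, -158.7]
force: [1.0, 0.2, -0.7]
gripper_width: 3.4
t 8.4833 pos [ 408.4 -166.5  296. ] F [ 1.   0.2 -0.7] w 3.4 need rotvec [ 0.007  -0.018   0.0022]
```

```bash
python3 -m creep '[{"translation":[3,0,0],"delta_rot":[0.007,-0.018,0]},{"translation":[3,0,0],"delta_rot":[0,0,0]},{"translation":[3,0,0],"delta_rot":[0,0,0]},{"translation":[3.0,0.1,0],"delta_rot":[0,0,0]},{"translation":[0,0,0],"delta_rot":[0,0,0]}]'
python3 -m creep '[{"translation":[0,0,-1.5],"delta_rot":[0,0,0]},{"translation":[0,0,-1.2],"delta_rot":[0,0,0]},{"translation":[0,0,-0.8],"delta_rot":[0,0,0]},{"translation":[0,0,0],"delta_rot":[0,0,0]}]'
python3 w.py s7 scene
python3 - <<'E'
import cv2
p=cv2.imread("pics/s7.png");cv2.imwrite("pics/c18.png",cv2.resize(p[100:190,200:300],None,fx=7,fy=6))
E
```

```text
time_s: 8.9
ee_pos: [533.5, -162.8, 294.6]
ee_rot: [29.2, 89.9, 33.1]
force: [0.6, -0.0, -2.1]
gripper_width: 3.6
time_s: 9.23
ee_pos: [527.6, -163.3, 259.0]
ee_rot: [156.3, 89.7, 160.1]
force: [0.3, 0.4, -1.6]
gripper_width: 3.5
9.2333 [ 527.6 -163.3  259. ] [156.3  89.7 160.1] [ 0.3  0.4 -1.6] 3.5119728472919847 [ -18.4   14.4   85.3    0.    80.5 -112.2]
```

View pics/c18.png

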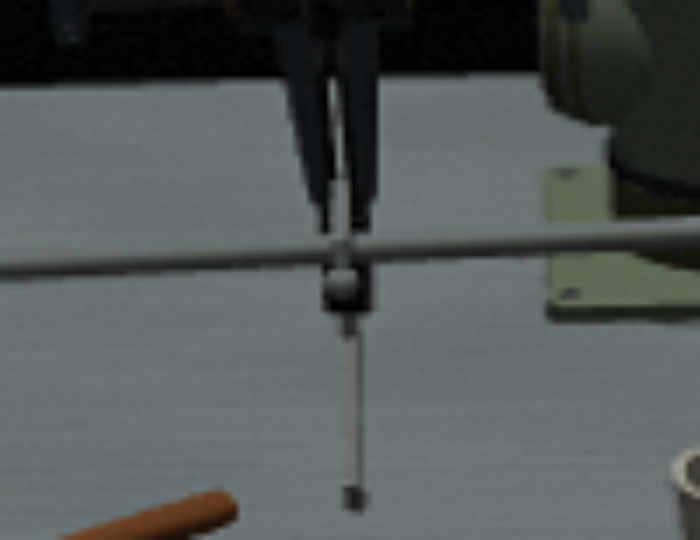

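```bash
python3 -m creep '[{"translation":[0,0,-0.3],"delta_rot":[0,0,0]},{"translation":[0,0,-0.3],"delta_rot":[0,0,0]},{"translation":[0,0,0],"delta_rot":[0,0,0]}]'
python3 -m creep '[{"translation":[0,0,-0.3],"delta_rot":[0,0,0]},{"translation":[0,0,0],"delta_rot":[0,0,0]}]'
python3 -m creep '[{"translation":[0,0,-0.3],"delta_rot":[0,0,0]},{"translation":[0,0,0],"delta_rot":[0,0,0]}]'
python3 -m creep '[{"translation":[0,0,-0.3],"delta_rot":[0,0,0]},{"translation":[0,0,0],"delta_rot":[0,0,0]}]'
```

```text
time_s: 9.53
ee_pos: [529.0, -164.8, 254.3]
ee_rot: [162.5, 89.9, 166.3]
force: [-0.6, -0.5, -0.8]
gripper_width: 3.3
time_s: 9.7
ee_pos: [529.0, -165.0, 251.0]
ee_rot: [160.1, 89.9, 163.8]
force: [1.0, 0.1, -0.7]
gripper_width: 3.2
time_s: 9.87
ee_pos: [528.9, -165.0, 247.7]
ee_rot: [159.8, 89.9, 163.6]
force: [0.1, 0.1, -1.7]
gripper_width: 3.6
time_s: 10.03
ee_pos: [529.4, -165.1, 244.9]
ee_rot: [159.8, 89.9, 163.5]
force: [-0.1, -0.8, 0.3]
gripper_width: 3.6
```

Contact with the bar starts at about z 245. Opening slightly, then lowering around the sleeve.

```bash
python3 -m creep '[{"translation":[0,0,-0.1],"delta_rot":[0,0,0]},{"translation":[0,0,0],"delta_rot":[0,0,0]},{"translation":[0,0,0],"delta_rot":[0,0,0]},{"translation":[0,0,0],"delta_rot":[0,0,0]},{"translation":[0,0,0],"delta_rot":[0,0,0]}]' 0
python3 -m creep '[{"translation":[0,0,0],"delta_rot":[0,0,0]},{"translation":[0,0,0],"delta_rot":[0,0,0]},{"translation":[0,0,0],"delta_rot":[0,0,0]},{"translation":[0,0,0],"delta_rot":[0,0,0]}]'
python3 w.py w8;python3 w.py s8 scene
python3 - <<'E'
import cv2
p=cv2.imread("pics/s8.png");cv2.imwrite("pics/c19.png",cv2.resize(p[100:190,200:300],None,fx=7,fy=6))
E
```

```text
time_s: 10.45
ee_pos: [529.2, -165.0, 244.3]
ee_rot: [162.6, 89.9, 166.3]
force: [0.7, 0.6, -0.3]
gripper_width: 33.8
time_s: 10.78
ee_pos: [529.2, -165.0, 244.2]
ee_rot: [161.8, 89.9, 165.6]
force: [0.5, -0.2, -1.5]
gripper_width: 45.7
10.7833 [ 529.2 -165.   244.2] [161.8  89.9 165.6] [ 0.5 -0.2 -1.5] 45.66333803341175 [ -18.5   14.8   86.8   -0.    78.4 -112.2]
10.8333 [ 529.2 -165.   244.2] [162.5  89.9 166.2] [ 0.1  0.4 -0.1] 45.39807426434937 [ -18.5   14.8   86.8   -0.    78.4 -112.2]
```

View pics/c19.png

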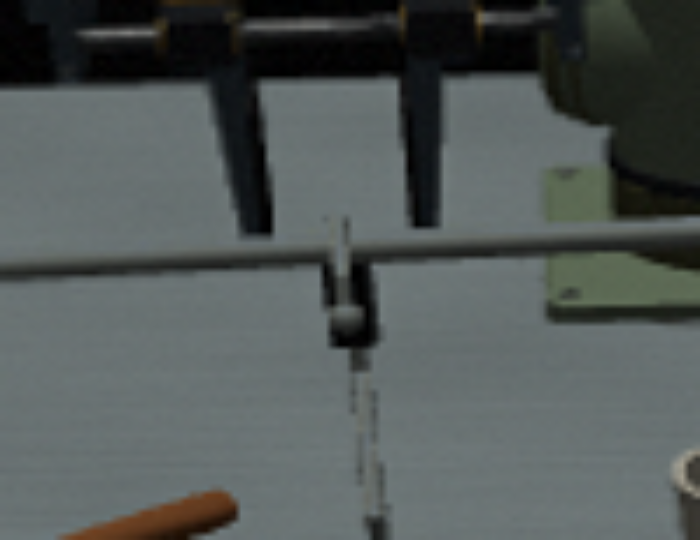

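View pics/w8.png

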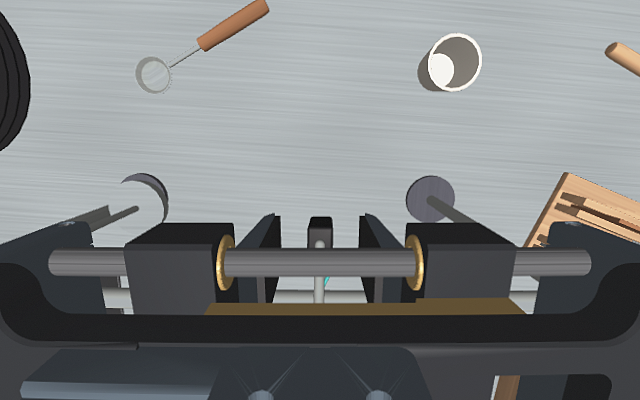

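```bash
python3 -m creep '[{"translation":[0,0,-1.2],"delta_rot":[0,0,0]},{"translation":[0.3,0,-1.2],"delta_rot":[0,0,0]},{"translation":[0,0,-1.2],"delta_rot":[0,0,0]},{"translation":[0,0,0],"delta_rot":[0,0,0]}]'
python3 w.py w9;python3 w.py s9 scene
python3 - <<'E'
import cv2
p=cv2.imread("pics/s9.png");cv2.imwrite("pics/c20.png",cv2.resize(p[100:190,200:300],None,fx=7,fy=6))
p=cv2.imread("pics/w9.png");cv2.imwrite("pics/c21.png",cv2.resize(p[190:320,230:410],None,fx=4,fy=4))
E
```

```text
time_s: 11.22
ee_pos: [530.8, -164.5, 205.9]
ee_rot: [158.8, 89.6, 162.6]
force: [-1.0, -0.1, -0.4]
gripper_width: 45.6
11.2167 [ 530.8 -164.5  205.9] [158.8  89.6 162.6] [-1.  -0.1 -0.4] 45.60324732030388 [ -18.4   16.2   90.4   -0.    73.7 -112.1]
11.2667 [ 531.4 -164.7  207.2] [158.9  89.8 162.7] [-0.6 -0.8 -1.2] 45.578911140759075 [ -18.4   16.2   90.3   -0.    73.8 -112.1]
```

View pics/c20.png

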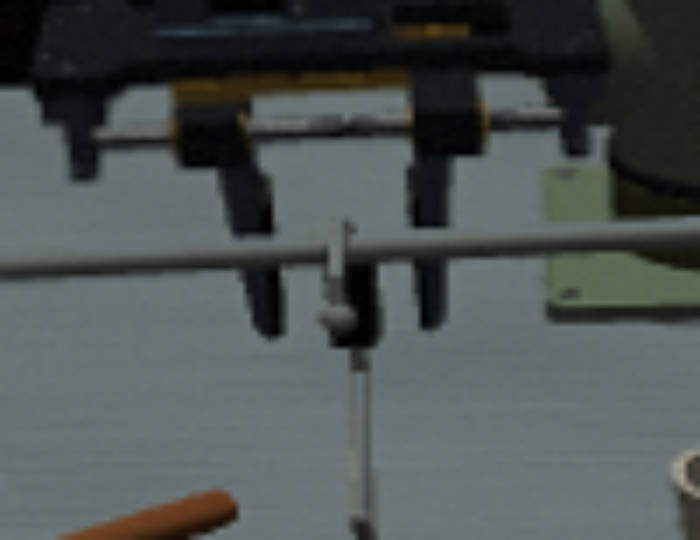

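View pics/c21.png

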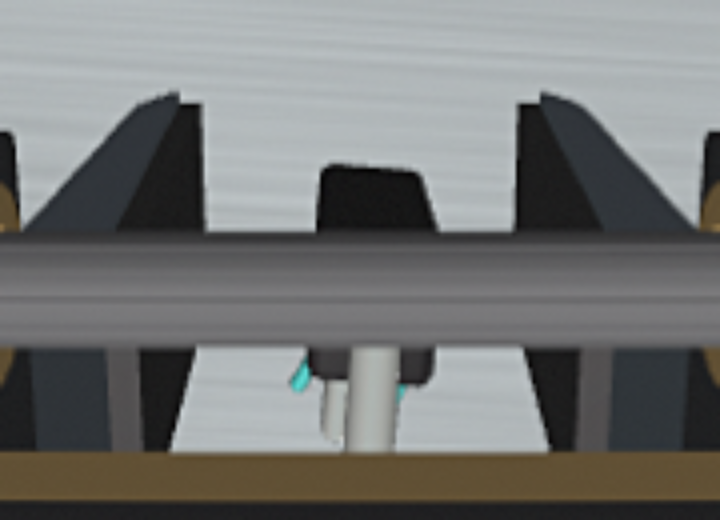

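```bash
for i in 1 2 3; do python3 -m creep '[{"translation":[0,0,0],"delta_rot":[0,0,0]},{"translation":[0,0,0],"delta_rot":[0,0,0]},{"translation":[0,0,0],"delta_rot":[0,0,0]},{"translation":[0,0,0],"delta_rot":[0,0,0]}]' -1 50; done
python3 w.py w10;python3 w.py s10 scene
python3 - <<'E'
import cv2
p=cv2.imread("pics/s10.png");cv2.imwrite("pics/c22.png",cv2.resize(p[100:190,200:300],None,fx=7,fy=6))
E
```

```text
time_s: 11.65
ee_pos: [532.4, -165.1, 208.8]
ee_rot: [170.3, 90.0, 174.0]
force: [-0.3, -0.4, -0.0]
gripper_width: 21.9
time_s: 11.98
ee_pos: [532.4, -165.1, 208.5]
ee_rot: [170.2, 90.0, 174.0]
force: [-0.2, 0.1, 0.6]
gripper_width: 15.3
time_s: 12.32
ee_pos: [532.4, -165.1, 208.4]
ee_rot: [168.3, 90.0, 172.1]
force: [0.2, -1.1, 3.2]
gripper_width: 15.5
12.3167 [ 532.4 -165.1  208.4] [168.3  90.  172.1] [ 0.2 -1.1  3.2] 15.538384926446769 [ -18.4   16.1   90.2   -0.    73.7 -112.1]
12.3667 [ 532.4 -165.   208.4] [166.5  90.  170.2] [ 0.7 -0.1  1.8] 15.741715943649027 [ -18.4   16.1   90.2   -0.    73.7 -112.1]
```

View pics/c22.png

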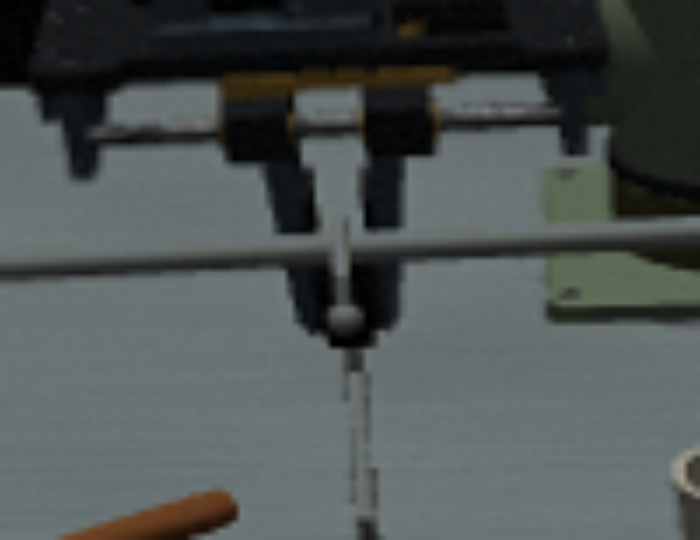

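```bash
python3 -m creep '[{"translation":[0,0,0.5],"delta_rot":[0,0,0]},{"translation":[0,0,1],"delta_rot":[0,0,0]},{"translation":[0,0,1.2],"delta_rot":[0,0,0]},{"translation":[0,0,1.3],"delta_rot":[0,0,0]},{"translation":[0,0,1],"delta_rot":[0,0,0]}]'
python3 -m creep '[{"translation":[-2,0,0],"delta_rot":[0,0,0]},{"translation":[-2.5,0,0],"delta_rot":[0,0,0]},{"translation":[-3,0,0],"delta_rot":[0,0,0]},{"translation":[-3,0,0],"delta_rot":[0,0,0]},{"translation":[-1.5,0,0],"delta_rot":[0,0,0]}]'
python3 rot.py -16.8 0
```

```text
time_s: 12.83
ee_pos: [532.3, -165.0, 259.7]
ee_rot: [161.5, 90.0, 165.2]
force: [0.4, -0.7, -1.4]
gripper_width: 15.6
time_s: 13.25
ee_pos: [408.9, -164.5, 258.7]
ee_rot: [166.2, 89.8, 169.9]
force: [0.6, -0.4, -1.5]
gripper_width: 15.7
t 13.25 pos [ 408.9 -164.5  258.7] F [ 0.6 -0.4 -1.5] w 15.7 need rotvec [-0.0012 -0.0032 -0.358 ]
```

```bash
python3 -m creep '[{"translation":[0,3,0.5],"delta_rot":[0,0,-0.0895]},{"translation":[0,3.4,0.5],"delta_rot":[0,0,-0.0895]},{"translation":[0,3.4,0],"delta_rot":[0,0,-0.0895]},{"translation":[0,3.4,0],"delta_rot":[0,0,-0.0895]},{"translation":[0,3.4,0],"delta_rot":[0,0,0]}]'
python3 -m creep '[{"translation":[0,3.4,0],"delta_rot":[0,0,0]},{"translation":[0,3.4,0],"delta_rot":[-0.0252,-0.0836,0]},{"translation":[0,3.4,0],"delta_rot":[-0.0252,-0.0836,0]},{"translation":[0,3.4,0],"delta_rot":[-0.0252,-0.0836,0]},{"translation":[0,2.5,0],"delta_rot":[-0.0252,-0.0836,0]}]'
python3 -m creep '[{"translation":[3,1,0],"delta_rot":[-0.0252,-0.0836,0]},{"translation":[3.5,1,0],"delta_rot":[-0.0252,-0.0836,0]},{"translation":[3.5,1.2,-1],"delta_rot":[0,0,0]},{"translation":[3.5,1.2,-2],"delta_rot":[0,0,0]},{"translation":[3.5,1.2,-2],"delta_rot":[0,0,0]}]'
python3 -m creep '[{"translation":[3.0,0.5,-2],"delta_rot":[0,0,0]},{"translation":[0,0,0],"delta_rot":[0,0,0]},{"translation":[0,0,0],"delta_rot":[0,0,0]}]'
python3 rot.py -16.8 30
```

```text
time_s: 13.67
ee_pos: [411.7, 2.4, 269.0]
ee_rot: [125.4, 89.9, 108.4]
force: [0.8, 0.0, -0.9]
gripper_width: 15.5
time_s: 14.08
ee_pos: [412.0, 164.3, 269.6]
ee_rot: [0.7, 69.8, -16.1]
force: [0.9, -0.3, -0.5]
gripper_width: 15.7
time_s: 14.5
ee_pos: [582.8, 219.2, 219.2]
ee_rot: [0.3, 60.0, -16.5]
force: [-0.1, 1.0, -0.7]
gripper_width: 15.9
time_s: 14.75
ee_pos: [611.7, 222.3, 196.3]
ee_rot: [-0.3, 60.2, -17.2]
force: [-0.1, -0.2, -1.3]
gripper_width: 15.8
t 14.75 pos [611.7 222.3 196.3] F [-0.1 -0.2 -1.3] w 15.8 need rotvec [ 0.0015 -0.0049  0.0013]
```

```bash
python3 -m creep '[{"translation":[1.6,1.4,0],"delta_rot":[0.0015,-0.005,0]},{"translation":[0,0,0],"delta_rot":[0,0,0]},{"translation":[0,0,0],"delta_rot":[0,0,0]},{"translation":[0,0,0],"delta_rot":[0,0,0]}]'
python3 w.py w11;python3 w.py s11 scene;python3 w.py t11 top;python3 rot.py -16.8 30
python3 - <<'E'
import pickle
from h import *
from scipy.spatial.transform import Rotation as Ro
S=pickle.load(open("s11.pkl","rb"));T=pickle.load(open("t11.pkl","rb"))
a=cv2.resize(S[2][150:220,395:455],None,fx=8,fy=8,interpolation=2);b=cv2.resize(T[2][140:210,180:230],None,fx=8,fy=8,interpolation=2)
c=cv2.convertScaleAbs(np.hstack([a,b])[:,:800],alpha=1.7);cv2.imwrite("pics/c23.png",c[:,:,::-1])
st=T[0];R=Ro.from_euler('xyz',st["ee_rot"],degrees=True).as_matrix();p=st["ee_pos"]
H={"ball":(28,12),"crown":(0,40),"sh":(-32,-34),"elbow":(24,-72),"bend":(0,-92),"tip":(-26,-77)}
for k,(x,z) in H.items():
    X=p+R@np.array([-36.6-z,0,x+32]);print(k,X.round(1),"scene",np.round(proj(S[1],X),1),"top",np.round(proj(T[1],X),1))
E
```

```text
time_s: 15.08
ee_pos: [626.5, 236.4, 199.6]
ee_rot: [0.4, 59.8, -16.4]
force: [-0.9, -0.1, -1.4]
gripper_width: 16.0
15.0833 [626.5 236.4 199.6] [  0.4  59.8 -16.4] [-0.9 -0.1 -1.4] 15.95889871191156 [ 31.2  16.5  98.2 -30.   47.9 -25. ]
15.1333 [626.5 236.3 199.5] [  0.4  59.8 -16.4] [ 0.  -1.  -0.5] 15.791515892884991 [ 31.2  16.5  98.2 -30.   47.9 -25. ]
15.1833 [626.6 236.3 199.4] [  0.4  59.8 -16.4] [-0.   0.3 -1.2] 15.4688349446091 [ 31.1  16.6  98.2 -30.   47.9 -25. ]
t 15.2333 pos [626.8 236.3 199.3] F [ 0.6 -0.2 -0.5] w 15.7 need rotvec [-0.0024  0.0045 -0.0003]
ball [652.8 228.1 271.6] scene [427.5 155.8] top [192.6 174.1]
crown [616.1 239.2 281.7] scene [427.7 144. ] top [184.4 192.9]
sh [625.3 236.7 201.7] scene [422.3 176.8] top [196.8 191.7]
elbow [690.  217.2 197. ] scene [422.5 194. ] top [208.2 160.6]
bend [679.8 220.4 167.7] scene [420.4 202.3] top [209.7 167.5]
tip [651.1 229.  167.5] scene [420.2 195.2] top [205. 181.]
```

View pics/c23.png

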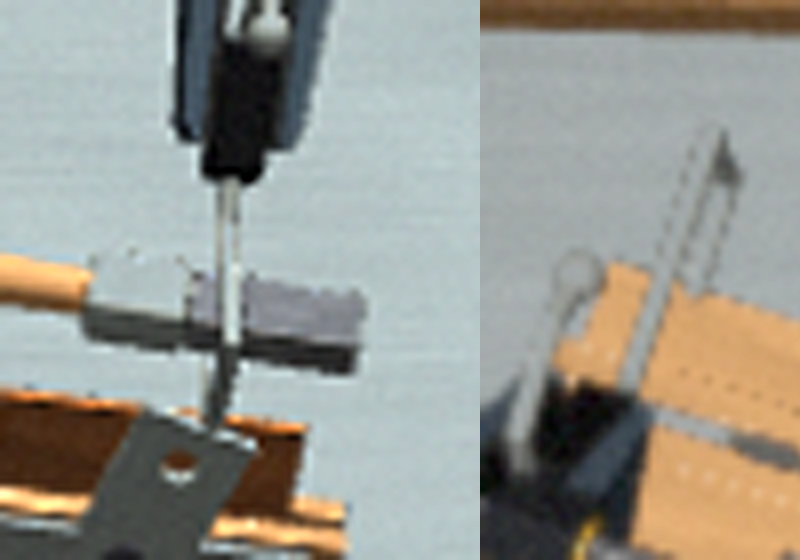

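View pics/w11.png

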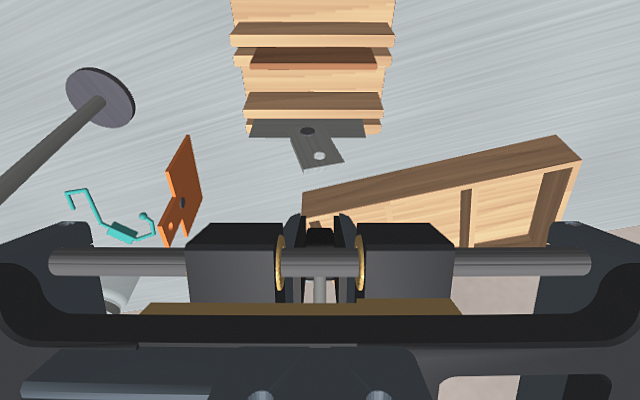

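Run:
```python
import pickle
from h import *
from scipy.optimize import least_squares
from scipy.spatial.transform import Rotation as Ro
q=np.array([(28,12),(24,27),(0,40),(-32,24),(-32,-34),(24,-72),(0,-92),(-26,-77)],float)
L=np.linalg.norm(np.diff(q,axis=0),axis=1);c=((q[1:]+q[:-1])/2*L[:,None]).sum(0)/L.sum();print("com",c,L.sum(),"tilt about crown",np.degrees(np.arctan2(c[0],37-c[1])))
S=pickle.load(open("s11.pkl","rb"));T=pickle.load(open("t11.pkl","rb"))
st=T[0];R=Ro.from_euler('xyz',st["ee_rot"],degrees=True).as_matrix();p=st["ee_pos"]
H={"ball":(28,12),"elbow":(24,-72),"bend":(0,-92),"tip":(-26,-77)}
def pos(k,a):
    x,z=H[k];x+=32;ph=a[2];X=np.array([x*np.cos(ph)-z*np.sin(ph),z*np.cos(ph)+x*np.sin(ph)])
    return p+R@np.array([-36.6-X[1]-a[1],a[3],X[0]+a[0]])
obs=[("T","ball",192.3,174),("S","ball",428.5,154.4),("T","elbow",208.7,157.8),("T","tip",206.9,174.7),("S","bend",421.9,202.5)]
f=lambda a:np.concatenate([np.array(proj((T if o[0]=="T" else S)[1],pos(o[1],a)))-o[2:] for o in obs])
r=least_squares(f,[0,0,0,0]);print(r.x,np.degrees(r.x[2]),r.fun.round(1))
for k in H: print(k,pos(k,r.x).round(1))
```

```text
com [ -7.46921696 -24.9050531 ] 265.52930847015745 tilt about crown -6.879823802712858
[ 2.5946882  -4.19634724  0.1186733   0.30381034] 6.7994795022166326 [-0.4  0.2 -0.6  0.1 -0.3 -1.4 -0.6  0.8 -0.8  0.1]
ball [652.1 228.6 274.4]
elbow [697.5 215.2 204.9]
bend [690.7 217.4 174.5]
tip [662.2 226.  170.9]
```

```bash
python3 -m creep '[{"translation":[0,0,0.3],"delta_rot":[0.0343,0.1136,0]},{"translation":[0,0,0],"delta_rot":[0,0,0]},{"translation":[0,0,0],"delta_rot":[0,0,0]}]'
cat > hk.py <<'E'
from workcell import readout
import numpy as np
from scipy.spatial.transform import Rotation as Ro
np.set_printoptions(precision=1,suppress=True)
H={"ball":(28,12),"crown":(0,40),"sleeve":(-32,0),"elbow":(24,-72),"bend":(0,-92),"tip":(-26,-77)}
A=[2.6,-4.2,0.1187,0.3]
hole=np.array([627.9,236.0,116.3]);yaw=np.radians(-16.8)
n=np.array([np.cos(yaw),np.sin(yaw),0]);yv=np.array([-np.sin(yaw),np.cos(yaw),0])
def pos(k,st,a=A):
    R=Ro.from_euler('xyz',st["ee_rot"],degrees=True).as_matrix()
    x,z=H[k];x+=32;ph=a[2];X=np.array([x*np.cos(ph)-z*np.sin(ph),z*np.cos(ph)+x*np.sin(ph)])
    return st["ee_pos"]+R@np.array([-36.6-X[1]-a[1],a[3],X[0]+a[0]])
if __name__=="__main__":
    st=readout.state();print(st["time_s"],st["ee_pos"],"F",st["force"],"w",st["gripper_width"])
    for k in ("elbow","bend","tip"):
        X=pos(k,st);d=X-hole;print(k,X,"plate n,y,z:",np.array([d@n,d@yv,d[2]]))
E
python3 hk.py;python3 rot.py -16.8 23.2; python3 w.py s12 scene;python3 w.py t12 top
python3 - <<'E'
import pickle
from h import *
from hk import pos
S=pickle.load(open("s12.pkl","rb"));T=pickle.load(open("t12.pkl","rb"))
for k in ("ball","crown","elbow","bend","tip"): X=pos(k,T[0]);print(k,np.round(proj(S[1],X),1),np.round(proj(T[1],X),1))
a=cv2.resize(S[2][150:220,395:455],None,fx=8,fy=8,interpolation=2);b=cv2.resize(T[2][140:210,180:220],None,fx=8,fy=8,interpolation=2)
c=cv2.convertScaleAbs(np.hstack([a,b])[:,:800],alpha=1.7);cv2.imwrite("pics/c24.png",c[:,:,::-1])
E
```

```text
time_s: 15.48
ee_pos: [629.2, 236.1, 203.3]
ee_rot: [0.8, 66.3, -16.2]
force: [0.0, -0.1, -0.3]
gripper_width: 15.6
15.4833 [629.2 236.1 203.3] F [ 0.  -0.1 -0.3] w 15.606564204411256
elbow [700.3 214.8 200.3] plate n,y,z: [75.4  0.6 84. ]
bend [690.2 218.  170.9] plate n,y,z: [64.9  0.8 54.6]
tip [661.5 226.8 170.7] plate n,y,z: [34.8  0.9 54.4]
t 15.4833 pos [629.2 236.1 203.3] F [ 0.  -0.1 -0.3] w 15.6 need rotvec [-0.0028  0.0095  0.0027]
15.4833 [629.2 236.1 203.3] [  0.8  66.3 -16.2] [ 0.  -0.1 -0.3] 15.606564204411256 [ 28.2  17.9  92.8 -20.4  53.7 -34.8]
15.5333 [628.1 236.1 202.3] [  0.5  66.4 -16.4] [ 0.1 -0.3 -0.8] 15.87774147115252 [ 28.3  17.9  92.9 -20.4  53.7 -34.8]
ball [428.  156.9] [193.7 169.3]
crown [428.2 145. ] [185.5 188. ]
elbow [422.9 195.5] [209.3 156.1]
bend [420.8 203.9] [210.7 163. ]
tip [420.6 196.7] [206.1 176.5]
```

View pics/c24.png

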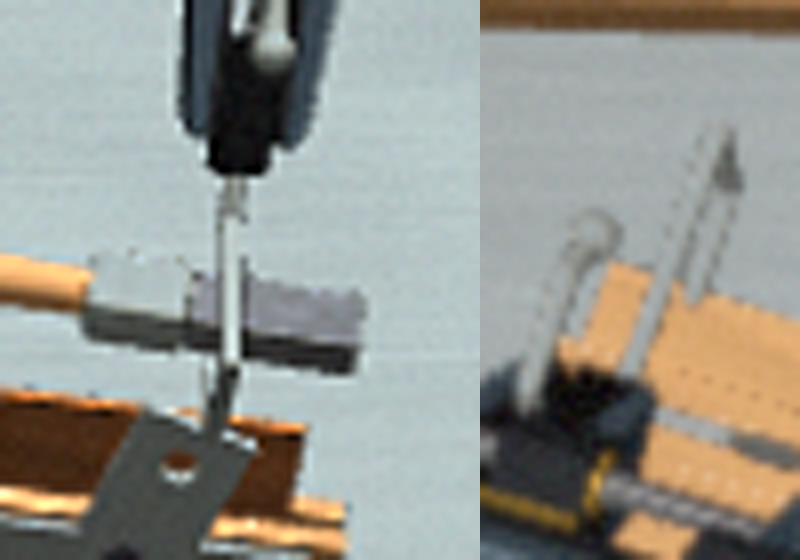

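Run:
```python
import pickle
from h import *
from hk import pos,hole,n,yv
S=pickle.load(open("s12.pkl","rb"));T=pickle.load(open("t12.pkl","rb"))
# ball by circle-ish centroid on upsampled gray
X,e=tri((S[1],429.6,156.5),(T[1],195,168.5));m=pos("ball",T[0]);print(X,e,"model",m,"diff n,y,z",(X-m)@n,(X-m)@yv,(X-m)[2])
print("hole front in scene",proj(S[1],hole+2.5*n),"back",proj(S[1],hole-2.5*n))
# per-row hook columns in scene below the sleeve, from depth
D=S[3]
for r in range(172,206,2):
    u=[c for c in range(412,432) if 850<D[r,c]<925];print(r,u,[int(D[r,c]) for c in u])
```

```text
[663.7 225.6 275.5] [2.6331369885445595, 2.633136988544699] model [661.7 225.9 273.7] diff n,y,z 2.0228458588852547 0.352640423297391 1.7432809727253016
hole front in scene (np.float64(416.7057716902618), np.float64(207.83263498394223)) back (np.float64(416.6931069078306), np.float64(206.67578384766986))
172 [423, 424, 425] [904, 906, 906]
174 [423, 424, 425] [906, 905, 906]
176 [423, 424] [906, 905]
178 [422, 423, 424] [906, 898, 900]
180 [422, 423, 424] [901, 897, 896]
182 [422, 423, 424] [894, 888, 890]
184 [422, 423, 424] [885, 882, 880]
186 [422, 423, 424] [882, 874, 878]
188 [422, 423, 424] [876, 872, 872]
190 [422, 423, 424] [870, 864, 864]
192 [422, 423, 424] [864, 858, 860]
194 [422, 423, 424] [856, 854, 852]
196 [420, 421, 422, 423, 424] [904, 898, 856, 852, 853]
198 [420, 421, 422, 423, 424] [897, 893, 859, 860, 864]
200 [420, 421, 422, 423] [893, 868, 871, 866]
202 [420, 421, 422] [886, 876, 874]
204 [420, 421, 422] [879, 874, 879]
```

```bash
python3 -m creep '[{"translation":[0,0,-1.5],"delta_rot":[-0.003,0.0095,0.0027]},{"translation":[0,0,-2],"delta_rot":[0,0,0]},{"translation":[0,0,-1.5],"delta_rot":[0,0,0]},{"translation":[0,0,0],"delta_rot":[0,0,0]},{"translation":[0,0,0],"delta_rot":[0,0,0]}]'
python3 -m creep '[{"translation":[0,0,0],"delta_rot":[0,0,0]},{"translation":[0,0,0],"delta_rot":[0,0,0]}]'
python3 hk.py;python3 rot.py -16.8 23.2; python3 w.py s13 scene;python3 hk.py
```

```text
time_s: 16.0
ee_pos: [626.3, 236.6, 149.7]
ee_rot: [-0.8, 67.2, -17.3]
force: [0.2, -0.3, -1.0]
gripper_width: 15.7
time_s: 16.17
ee_pos: [628.1, 237.3, 152.7]
ee_rot: [-0.1, 67.0, -16.7]
force: [-0.1, -0.1, -1.9]
gripper_width: 15.6
16.1667 [628.1 237.3 152.7] F [-0.1 -0.1 -1.9] w 15.61695798486795
elbow [699.2 216.4 148.9] plate n,y,z: [73.9  1.8 32.6]
bend [688.8 219.4 119.6] plate n,y,z: [63.1  1.7  3.3]
tip [660.  228.  119.7] plate n,y,z: [33.   1.6  3.4]
t 16.1667 pos [628.1 237.3 152.7] F [-0.1 -0.1 -1.9] w 15.6 need rotvec [ 0.     -0.0033 -0.0032]
16.1667 [628.1 237.3 152.7] [ -0.1  67.  -16.7] [-0.1 -0.1 -1.9] 15.61695798486795 [ 28.2  20.4  96.6 -21.7  48.4 -32.8]
16.2167 [628.1 237.2 152.8] F [ 0.5 -0.3 -0.5] w 15.888373528733322
elbow [699.2 216.3 149.1] plate n,y,z: [74.   1.8 32.8]
bend [688.8 219.4 119.8] plate n,y,z: [63.1  1.7  3.5]
tip [660.  228.  119.9] plate n,y,z: [33.1  1.6  3.6]
```

```bash
python3 -m creep '[{"translation":[-0.8,0.2,-0.35],"delta_rot":[0,-0.003,-0.003]},{"translation":[-0.8,0.2,0],"delta_rot":[0,0,0]},{"translation":[-0.75,0.15,0],"delta_rot":[0,0,0]},{"translation":[0,0,0],"delta_rot":[0,0,0]},{"translation":[0,0,0],"delta_rot":[0,0,0]}]'
python3 -m creep '[{"translation":[0,0,0],"delta_rot":[0,0,0]},{"translation":[0,0,0],"delta_rot":[0,0,0]}]'
python3 hk.py;python3 w.py s14 scene;python3 w.py t14 top
python3 - <<'E'
import pickle
from h import *
from hk import pos,hole,n,yv
S=pickle.load(open("s14.pkl","rb"));T=pickle.load(open("t14.pkl","rb"))
for k in ("elbow","bend","tip"): X=pos(k,S[0]);print(k,np.round(proj(S[1],X),1),np.round(proj(T[1],X),1))
a=cv2.resize(S[2][165:235,385:445],None,fx=8,fy=8,interpolation=2);b=cv2.resize(T[2][140:210,180:220],None,fx=8,fy=8,interpolation=2)
c=cv2.convertScaleAbs(np.hstack([a,b])[:,:800],alpha=1.7);cv2.imwrite("pics/c25.png",c[:,:,::-1])
E
```

```text
time_s: 16.63
ee_pos: [603.9, 242.6, 148.8]
ee_rot: [-0.1, 66.9, -16.9]
force: [0.2, -0.3, -1.3]
gripper_width: 15.6
time_s: 16.8
ee_pos: [604.4, 242.4, 148.5]
ee_rot: [-0.1, 66.9, -16.9]
force: [0.5, -0.3, -1.2]
gripper_width: 15.6
16.8 [604.4 242.4 148.5] F [ 0.5 -0.3 -1.2] w 15.588957024021894
elbow [675.5 221.2 144.8] plate n,y,z: [49.8 -0.4 28.5]
bend [665.1 224.3 115.5] plate n,y,z: [39.  -0.4 -0.8]
tip [636.4 233.  115.5] plate n,y,z: [ 9.  -0.4 -0.8]
16.8 [604.4 242.4 148.5] [ -0.1  66.9 -16.9] [ 0.5 -0.3 -1.2] 15.588957024021894 [ 29.9  19.1  99.3 -22.8  47.6 -29.8]
16.85 [604.4 242.3 148.3] [ -0.2  66.9 -17. ] [ 0.3  0.3 -1.2] 15.709840581572816 [ 29.9  19.1  99.3 -22.8  47.6 -29.8]
elbow [418.6 209.4] [211.6 170.9]
bend [416.6 216.8] [212.9 177.2]
tip [416.5 209.6] [208.5 190.1]
```

View pics/c25.png

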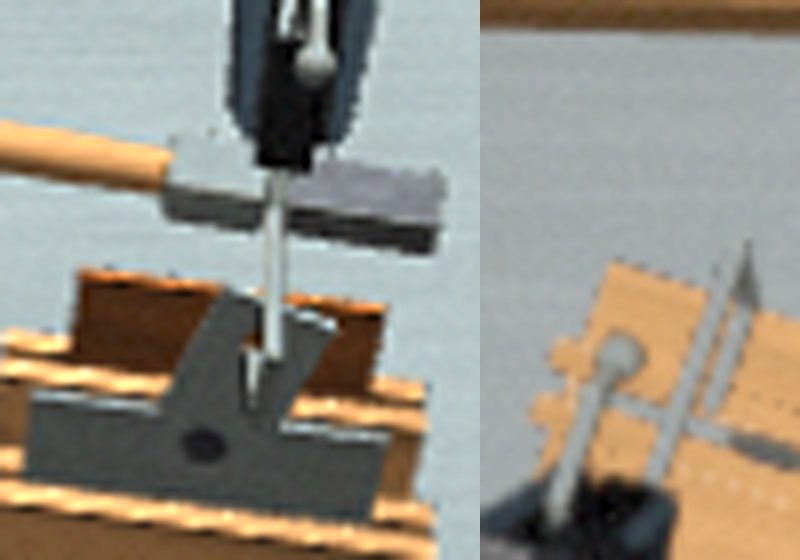

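Run:
```python
import pickle
from h import *
S=pickle.load(open("s14.pkl","rb"))
print(np.round(S[3][203:222,409:425]).astype(int))
a=cv2.resize(S[2][198:224,402:432],None,fx=20,fy=20,interpolation=0);c=cv2.convertScaleAbs(a,alpha=1.9)
S0=np.load("scene0_p.npy");b=cv2.convertScaleAbs(cv2.resize(S0[198:224,402:432],None,fx=20,fy=20,interpolation=0)[:,:],alpha=1.9)
cv2.imwrite("pics/c26.png",cv2.resize(np.hstack([c,b]),(800,347),interpolation=0)[:,:,::-1])
```

```text
[[1037 1037  960  955  957  952  957  955  953  923  921  923  958 1031
  1027 1029]
 [1042 1036  960  962  956  957  956  952  958  919  915  919    0  953
   956  957]
 [1041  962  963  958  956  960  957  957  958  915  914  918  955  955
   954  953]
 [ 967  963  962  959  958  960  963  955 1040  911  911  919  956  955
   954  953]
 [ 963  966  964  963  961  963 1041 1040 1040  912  908  912  955  955
   956  958]
 [ 967  965  962  963  963  966  964 1042  958  909  907  909  962  958
   955  958]
 [ 964  967  966  966  964  963  964  954  952  906  906  906  959  960
   957  959]
 [ 969  969  966  963  967  966  966  950  950  908  906  967  960  959
   962  961]
 [ 970  966  970  969  971  968  966  949  914  911  909  963  966  964
   963 1039]
 [ 974  968  972  972  969  969  966  948  915  914  915  967  965  962
  1044 1043]
 [ 975  975  975  974  970  976  970  939  917  916  968  970  966  968
  1048 1048]
 [ 974  975  976  972  972  975  972    0  921  922  969  970  970 1049
  1047 1042]
 [ 977  974  975  976  973  973  974  928  920  919  973  972  970 1045
  1042 1041]
 [ 980  977  978  979  975  977  978  928  929  928  973  972 1042 1038
  1039 1037]
 [ 978  978  979  978  977  979  974  930  932  975  971 1044 1038 1041
  1039 1038]
 [ 982  979  981  979  977  979  975  977  979  978  974  978  976  977
   977  974]
 [ 983  983  981  980  980  978  981  980  977  975  976  977  977  977
   974  976]
 [ 984  981  985  981  981  981  985  981  981  983  980  980  977  978
   978  978]
 [ 983  986  985  982  983  985  981  981  984  983  983  980  977  983
   978  980]]
```

View pics/c26.png

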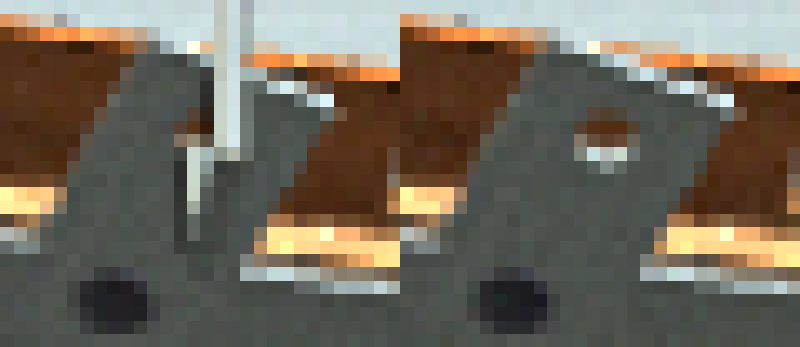

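```bash
python3 -m creep '[{"translation":[0.02,0.08,0.08],"delta_rot":[0,0,0]},{"translation":[0,0,0],"delta_rot":[0,0,0]},{"translation":[-0.4,0.12,0],"delta_rot":[0,0,0]},{"translation":[-0.4,0.12,0],"delta_rot":[0,0,0]},{"translation":[0,0,0],"delta_rot":[0,0,0]}]'
python3 -m creep '[{"translation":[0,0,0],"delta_rot":[0,0,0]},{"translation":[0,0,0],"delta_rot":[0,0,0]}]'
python3 hk.py
python3 -m creep '[{"translation":[-0.3,0.09,0],"delta_rot":[0,0,0]},{"translation":[-0.2,0.06,0],"delta_rot":[0,0,0]},{"translation":[0,0,0],"delta_rot":[0,0,0]},{"translation":[0,0,0],"delta_rot":[0,0,0]}]'
python3 hk.py; python3 w.py s15 scene;python3 w.py w15
```

```text
time_s: 17.32
ee_pos: [595.3, 245.6, 148.7]
ee_rot: [-0.3, 67.0, -17.0]
force: [-0.3, 0.3, -1.3]
gripper_width: 15.5
time_s: 17.48
ee_pos: [596.2, 245.6, 149.0]
ee_rot: [-0.2, 66.9, -17.0]
force: [-0.5, 0.5, -1.7]
gripper_width: 15.7
17.4833 [596.2 245.6 149. ] F [-0.5  0.5 -1.7] w 15.707924529197836
elbow [667.2 224.5 145.3] plate n,y,z: [41.   0.3 29. ]
bend [656.8 227.6 116. ] plate n,y,z: [30.1  0.3 -0.3]
tip [628.1 236.2 116. ] plate n,y,z: [ 0.1  0.3 -0.3]
time_s: 17.82
ee_pos: [591.1, 247.1, 148.9]
ee_rot: [-0.2, 66.9, -17.0]
force: [0.2, 0.6, -1.2]
gripper_width: 15.9
17.8167 [591.1 247.1 148.9] F [ 0.2  0.6 -1.2] w 15.891700949077121
elbow [662.2 225.9 145.2] plate n,y,z: [35.7  0.3 28.9]
bend [651.8 229.  115.9] plate n,y,z: [24.9  0.2 -0.4]
tip [623.  237.7 116. ] plate n,y,z: [-5.2  0.2 -0.3]
17.8167 [591.1 247.1 148.9] [ -0.2  66.9 -17. ] [ 0.2  0.6 -1.2] 15.891700949077121 [ 31.1  18.3 100.4 -23.2  47.7 -28.5]
17.8667 [591.2 247.  148.9] [ -0.2  66.9 -17. ] [ 0.2 -0.2 -0.5] 15.787403746690178 [ 31.   18.3 100.4 -23.2  47.7 -28.5]
```

Run:
```python
import pickle
from h import *
S=pickle.load(open("s15.pkl","rb"));W=pickle.load(open("w15.pkl","rb"))
c=cv2.convertScaleAbs(cv2.resize(S[2][193:229,397:437],None,fx=10,fy=10,interpolation=0),alpha=1.9)
b=cv2.resize(W[2][100:190,250:350],(400,360),interpolation=2)
cv2.imwrite("pics/c27.png",np.hstack([c,b])[:,:,::-1])
```

```text
(no output)
```

View pics/c27.png

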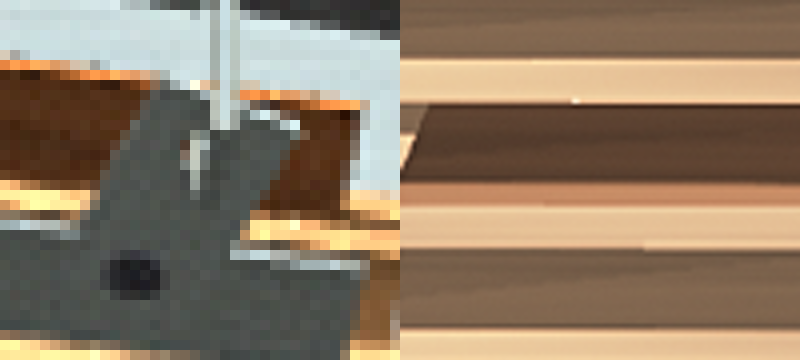

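View pics/w15.png

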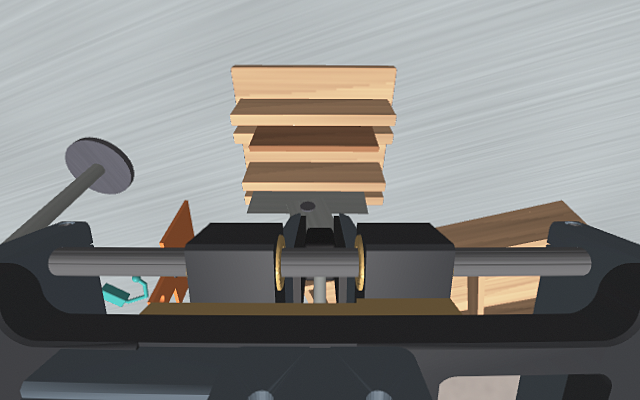

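```bash
python3 -m creep '[{"translation":[-0.38,0.115,0],"delta_rot":[0,0,0]},{"translation":[-0.38,0.115,0],"delta_rot":[0,0,0]},{"translation":[0,0,0],"delta_rot":[0,0,0]}]'
python3 hk.py
python3 -m creep '[{"translation":[-0.38,0.115,0],"delta_rot":[0,0,0]},{"translation":[-0.38,0.115,0],"delta_rot":[0,0,0]},{"translation":[0,0,0],"delta_rot":[0,0,0]},{"translation":[0,0,0],"delta_rot":[0,0,0]}]'
python3 hk.py; python3 w.py s16 scene
python3 - <<'E'
import pickle
from h import *
S=pickle.load(open("s16.pkl","rb"))
c=cv2.convertScaleAbs(cv2.resize(S[2][175:235,385:445],None,fx=10,fy=10,interpolation=0),alpha=1.9)
cv2.imwrite("pics/c28.png",c[:,:,::-1])
E
```

```text
time_s: 18.17
ee_pos: [582.8, 249.4, 148.8]
ee_rot: [-0.2, 66.9, -17.0]
force: [0.5, -0.3, -1.2]
gripper_width: 15.5
18.1667 [582.8 249.4 148.8] F [ 0.5 -0.3 -1.2] w 15.494976867474003
elbow [653.9 228.3 145.1] plate n,y,z: [27.1  0.1 28.8]
bend [643.4 231.3 115.8] plate n,y,z: [16.2  0.  -0.5]
tip [614.7 240.  115.8] plate n,y,z: [-13.8   0.   -0.5]
time_s: 18.5
ee_pos: [575.8, 251.8, 149.0]
ee_rot: [-0.2, 66.9, -17.0]
force: [0.5, 0.1, -0.3]
gripper_width: 15.6
18.5 [575.8 251.8 149. ] F [ 0.5  0.1 -0.3] w 15.550801531185922
elbow [646.8 230.6 145.3] plate n,y,z: [19.7  0.3 29. ]
bend [636.5 233.7 116. ] plate n,y,z: [ 8.8  0.3 -0.3]
tip [607.7 242.4 116. ] plate n,y,z: [-21.2   0.3  -0.3]
18.5 [575.8 251.8 149. ] [ -0.2  66.9 -17. ] [ 0.5  0.1 -0.3] 15.550801531185922 [ 32.3  17.5 101.7 -23.7  47.8 -26.9]
```

View pics/c28.png

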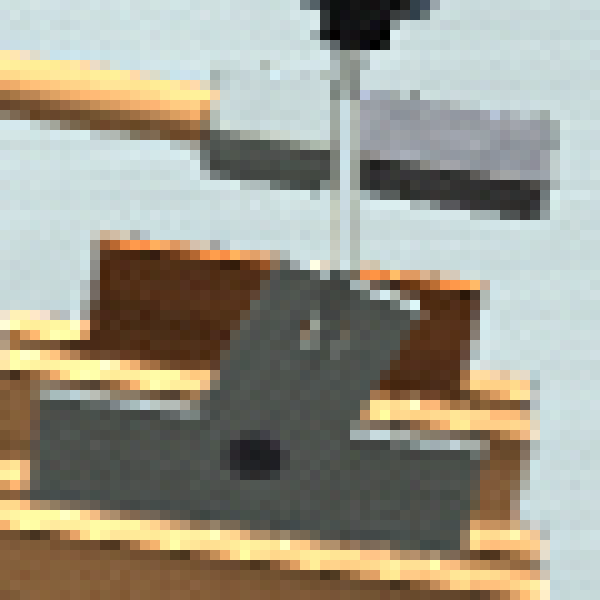

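```bash
python3 -m creep '[{"translation":[-0.3,0.09,0],"delta_rot":[0,0,0]},{"translation":[-0.3,0.09,0],"delta_rot":[0,0,0]},{"translation":[0,0,0],"delta_rot":[0,0,0]},{"translation":[0,0,0],"delta_rot":[0,0,0]},{"translation":[0,0,0],"delta_rot":[0,0,0]}]'
python3 hk.py
python3 -m creep '[{"translation":[0.32,-0.097,0.52],"delta_rot":[0.0252,0.0836,0]},{"translation":[0.32,-0.097,0.52],"delta_rot":[0.0252,0.0836,0]},{"translation":[0,0,0],"delta_rot":[0,0,0]},{"translation":[0,0,0],"delta_rot":[0,0,0]},{"translation":[0,0,0],"delta_rot":[0,0,0]}]'
python3 hk.py
```

```text
time_s: 18.97
ee_pos: [570.0, 253.4, 149.0]
ee_rot: [-0.2, 66.9, -17.0]
force: [-1.1, 0.0, -1.8]
gripper_width: 15.5
18.9667 [570.  253.4 149. ] F [-1.1  0.  -1.8] w 15.489546154324765
elbow [641.1 232.3 145.3] plate n,y,z: [13.7  0.3 29. ]
bend [630.7 235.4 116. ] plate n,y,z: [ 2.9  0.2 -0.3]
tip [602.  244.1 116. ] plate n,y,z: [-27.2   0.2  -0.3]
time_s: 19.38
ee_pos: [575.9, 251.3, 158.6]
ee_rot: [-0.5, 76.9, -17.4]
force: [-0.0, 1.2, -1.0]
gripper_width: 15.5
19.3833 [575.9 251.3 158.6] F [-0.   1.2 -1. ] w 15.485413181661505
elbow [645.2 230.6 142.1] plate n,y,z: [18.2 -0.2 25.8]
bend [630.1 235.1 115.1] plate n,y,z: [ 2.4 -0.2 -1.2]
tip [601.9 243.6 120.3] plate n,y,z: [-27.1  -0.2   4. ]
```

```bash
python3 -m creep '[{"translation":[0.40,-0.12,0.5],"delta_rot":[0.0252,0.0836,0]},{"translation":[0.40,-0.12,0.5],"delta_rot":[0.0252,0.0836,0]},{"translation":[0,0,0],"delta_rot":[0,0,0]},{"translation":[0,0,0],"delta_rot":[0,0,0]}]'
python3 hk.py
python3 -m creep '[{"translation":[0,0,0.3],"delta_rot":[0,0,0]},{"translation":[0,0,0.3],"delta_rot":[0,0,0]},{"translation":[0,0,0.3],"delta_rot":[0,0,0]},{"translation":[0,0,0],"delta_rot":[0,0,0]}]'
python3 hk.py; python3 w.py s17 scene
python3 - <<'E'
import pickle
from h import *
S=pickle.load(open("s17.pkl","rb"))
c=cv2.convertScaleAbs(cv2.resize(S[2][175:235,385:445],None,fx=10,fy=10,interpolation=2),alpha=1.9)
cv2.imwrite("pics/c29.png",c[:,:,::-1])
E
```

```text
time_s: 19.72
ee_pos: [584.2, 248.6, 168.3]
ee_rot: [-3.4, 86.9, -20.2]
force: [-0.6, -0.2, -1.3]
gripper_width: 15.4
19.7167 [584.2 248.6 168.3] F [-0.6 -0.2 -1.3] w 15.393056207681152
elbow [649.7 228.9 139.5] plate n,y,z: [22.9 -0.5 23.2]
bend [630.3 234.7 115.7] plate n,y,z: [ 2.7 -0.5 -0.6]
tip [603.3 242.9 126. ] plate n,y,z: [-25.5  -0.5   9.7]
time_s: 20.05
ee_pos: [583.5, 249.5, 178.7]
ee_rot: [-1.7, 86.9, -18.4]
force: [0.1, 0.3, -4.6]
gripper_width: 15.7
20.05 [583.5 249.5 178.7] F [ 0.1  0.3 -4.6] w 15.652089100558646
elbow [649.1 230.1 149.9] plate n,y,z: [22.   0.5 33.6]
bend [629.8 235.9 126. ] plate n,y,z: [1.8 0.4 9.7]
tip [602.8 244.  136.3] plate n,y,z: [-26.4   0.4  20. ]
20.05 [583.5 249.5 178.7] [ -1.7  86.9 -18.4] [ 0.1  0.3 -4.6] 15.652089100558646 [ 23.3  22.8  84.5  -2.2  70.4 -49.3]
```

View pics/c29.png

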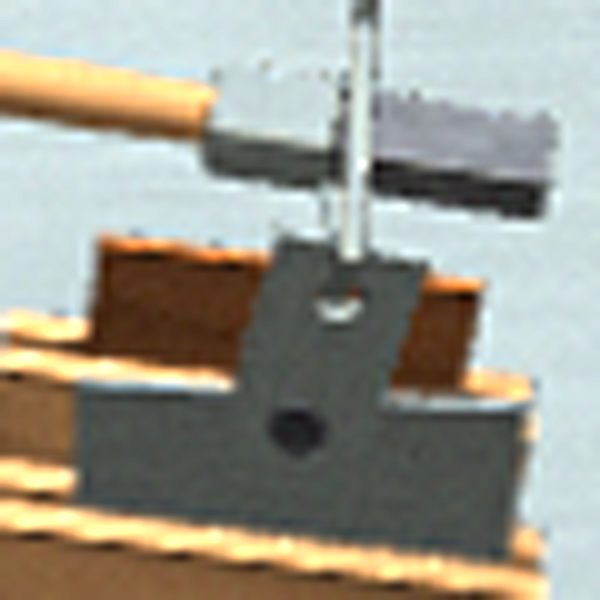

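```bash
python3 -m creep '[{"translation":[0,0,0.7],"delta_rot":[0,0,0]},{"translation":[0,0,1],"delta_rot":[0,0,0]},{"translation":[0,0,1],"delta_rot":[0,0,0]},{"translation":[0,0,1],"delta_rot":[0,0,0]},{"translation":[0,0,0.8],"delta_rot":[0,0,0]}]'
python3 -m creep '[{"translation":[0,0,1],"delta_rot":[0,0,0]},{"translation":[0,0,1],"delta_rot":[0,0,0]},{"translation":[0,0,1],"delta_rot":[0,0,0]},{"translation":[0,0,1],"delta_rot":[0,0,0]},{"translation":[0,0,1],"delta_rot":[0,0,0]}]'
python3 -m creep '[{"translation":[0.2,0,0.6],"delta_rot":[0.0126,0.0418,0]},{"translation":[0.2,0,0.6],"delta_rot":[0.0126,0.0418,0]},{"translation":[0,0,0],"delta_rot":[0.0126,0.0418,0]},{"translation":[0,0,0],"delta_rot":[0,0,0]}]'
python3 hk.py; python3 w.py s18 scene; python3 rot.py -16.8 -5
```

```text
time_s: 20.52
ee_pos: [585.0, 249.2, 225.4]
ee_rot: [-0.1, 86.8, -16.8]
force: [0.7, -0.2, -4.8]
gripper_width: 16.0
time_s: 20.93
ee_pos: [584.4, 249.0, 274.4]
ee_rot: [-1.5, 86.9, -18.3]
force: [0.5, 0.1, -4.6]
gripper_width: 16.0
time_s: 21.27
ee_pos: [590.3, 248.5, 285.3]
ee_rot: [-179.0, 85.6, 164.2]
force: [0.2, -0.3, -5.4]
gripper_width: 15.4
21.2667 [590.3 248.5 285.3] F [ 0.2 -0.3 -5.4] w 15.441799410115914
elbow [651.7 230.2 247.8] plate n,y,z: [ 24.4   1.3 131.5]
bend [629.5 236.8 226.8] plate n,y,z: [  1.3   1.3 110.5]
tip [604.1 244.6 240.7] plate n,y,z: [-25.3   1.3 124.4]
21.2667 [590.3 248.5 285.3] [-179.    85.6  164.2] [ 0.2 -0.3 -5.4] 15.441799410115914 [ 20.3  24.5  66.8   2.6  92.2 -52.8]
t 21.3167 pos [589.5 248.6 284.9] F [-1.   0.5 -5. ] w 15.8 need rotvec [0.0049 0.0095 0.0005]
```

View pics/s18.png

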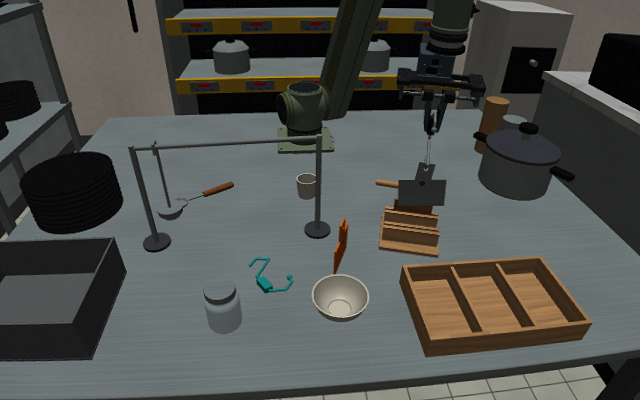

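```bash
python3 -m creep '[{"translation":[-0.5,-0.3,0],"delta_rot":[0,0,0]},{"translation":[-1,-0.6,0],"delta_rot":[0,0,0]},{"translation":[-1.5,-0.9,0],"delta_rot":[0,0,0]},{"translation":[-1.8,-1.0,0],"delta_rot":[0,0,0]},{"translation":[-1.8,-1.0,0],"delta_rot":[0,0,0]}]'
python3 -m creep '[{"translation":[-1.8,-1,0],"delta_rot":[0,0,0]},{"translation":[-1.8,-1,0],"delta_rot":[0,0,0]},{"translation":[-1.8,-1,0],"delta_rot":[0,0,0]},{"translation":[-1.5,-1.3,0],"delta_rot":[0,0,0]},{"translation":[-1.2,-1.5,0],"delta_rot":[0,0,0.02]}]'
python3 -m creep '[{"translation":[-1,-1.8,0],"delta_rot":[0,0,0.03]},{"translation":[-0.6,-2,0],"delta_rot":[0,0,0.03]},{"translation":[-0.3,-2,0],"delta_rot":[0,0,0.03]},{"translation":[0,-2,0],"delta_rot":[0,0,0.03]},{"translation":[0,-2,0],"delta_rot":[0,0,0.03]}]'
python3 -m creep '[{"translation":[0,-2,0],"delta_rot":[0,0,0.03]},{"translation":[0,-2,0],"delta_rot":[0,0,0.03]},{"translation":[0,-2,0],"delta_rot":[0,0,0.03]},{"translation":[0,-2,0],"delta_rot":[0,0,0.03]},{"translation":[0,-2,0],"delta_rot":[0,0,0.03]}]'
python3 hk.py;python3 rot.py 3.7 -5
```

```text
time_s: 21.73
ee_pos: [520.6, 210.7, 285.3]
ee_rot: [-178.5, 85.6, 164.7]
force: [0.4, -0.1, -3.4]
gripper_width: 16.0
time_s: 22.15
ee_pos: [438.8, 152.7, 285.7]
ee_rot: [-179.1, 85.6, 165.4]
force: [-0.4, 0.4, -4.6]
gripper_width: 15.7
time_s: 22.57
ee_pos: [420.7, 54.2, 285.7]
ee_rot: [-178.4, 85.7, 174.7]
force: [-0.4, 0.2, -5.0]
gripper_width: 15.6
time_s: 22.98
ee_pos: [421.0, -45.6, 285.6]
ee_rot: [-178.3, 85.6, -176.6]
force: [-1.0, 0.3, -3.8]
gripper_width: 15.8
22.9833 [421.  -45.6 285.6] F [-1.   0.3 -3.8] w 15.771484504406825
elbow [485.  -43.4 248.2] plate n,y,z: [ -56.  -308.8  131.9]
bend [461.9 -44.2 227.2] plate n,y,z: [ -78.  -316.2  110.9]
tip [435.3 -44.9 241.1] plate n,y,z: [-103.2 -324.6  124.8]
t 22.9833 pos [421.  -45.6 285.6] F [-1.   0.3 -3.8] w 15.8 need rotvec [0.0018 0.0108 0.0349]
```

```bash
python3 -m creep '[{"translation":[0,-2,0],"delta_rot":[0,0,0.0175]},{"translation":[0,-2,0],"delta_rot":[0,0,0.0175]},{"translation":[0,-2,0],"delta_rot":[0,0.01,0]},{"translation":[0,-2,0],"delta_rot":[0,0,0]},{"translation":[0,-1.7,0],"delta_rot":[0,0,0]}]'
python3 -m creep '[{"translation":[0,-1.2,0],"delta_rot":[0,0,0]},{"translation":[0,-0.7,0],"delta_rot":[0,0,0]},{"translation":[0,-0.3,0],"delta_rot":[0,0,0]},{"translation":[0,0,0],"delta_rot":[0,0,0]},{"translation":[0,0,0],"delta_rot":[0,0,0]}]'
python3 hk.py;python3 rot.py 3.7 -5; python3 w.py s19 scene; python3 w.py t19 top
python3 - <<'E'
import pickle
from h import *
from hk import pos
S=pickle.load(open("s19.pkl","rb"));T=pickle.load(open("t19.pkl","rb"))
for k in("ball","crown","elbow"): X=pos(k,T[0]);print(k,X,np.round(proj(S[1],X),1),np.round(proj(T[1],X),1))
a=cv2.resize(S[2][80:210,180:330],None,fx=4,fy=4);cv2.imwrite("pics/c30.png",a[:,:,::-1])
b=cv2.resize(T[2][190:320,330:480],None,fx=4,fy=4);cv2.imwrite("pics/c31.png",b[:,:,::-1])
E
```

```text
time_s: 23.4
ee_pos: [421.3, -142.6, 285.6]
ee_rot: [-178.7, 85.0, -175.1]
force: [0.3, 0.2, -3.7]
gripper_width: 15.7
time_s: 23.82
ee_pos: [422.3, -163.2, 285.4]
ee_rot: [-179.8, 85.0, -176.2]
force: [0.2, -0.7, -4.0]
gripper_width: 15.4
23.8167 [ 422.3 -163.2  285.4] F [ 0.2 -0.7 -4. ] w 15.383905122710676
elbow [ 485.8 -158.9  247.2] plate n,y,z: [ -21.9 -419.2  130.9]
bend [ 462.5 -160.4  226.5] plate n,y,z: [ -43.8 -427.3  110.2]
tip [ 436.1 -162.1  240.6] plate n,y,z: [ -68.6 -436.5  124.3]
t 23.8167 pos [ 422.3 -163.2  285.4] F [ 0.2 -0.7 -4. ] w 15.4 need rotvec [0.0003 0.0002 0.0018]
23.8167 [ 422.3 -163.2  285.4] [-179.8   85.  -176.2] [ 0.2 -0.7 -4. ] 15.383905122710676 [ -20.9    7.    91.2   -2.1   86.3 -114.3]
23.8667 [ 422.4 -163.   285.3] [-180.    85.  -176.4] [ 0.7  0.6 -4.6] 15.627024344716865 [ -20.9    7.    91.2   -2.1   86.3 -114.3]
ball [ 487.2 -158.6  331.3] [249.5 105.2] [403.  269.1]
crown [ 458.4 -160.4  358.4] [248.5  90.1] [407.  287.8]
elbow [ 485.9 -158.7  247.2] [252.1 137.5] [395.1 266.4]
```

View pics/c30.png

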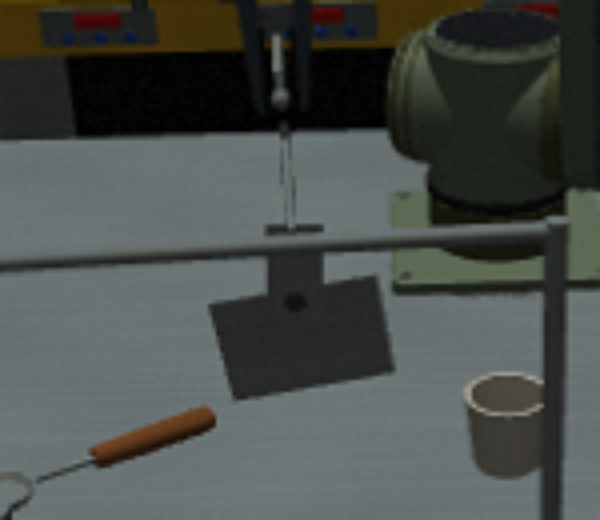

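View pics/c31.png

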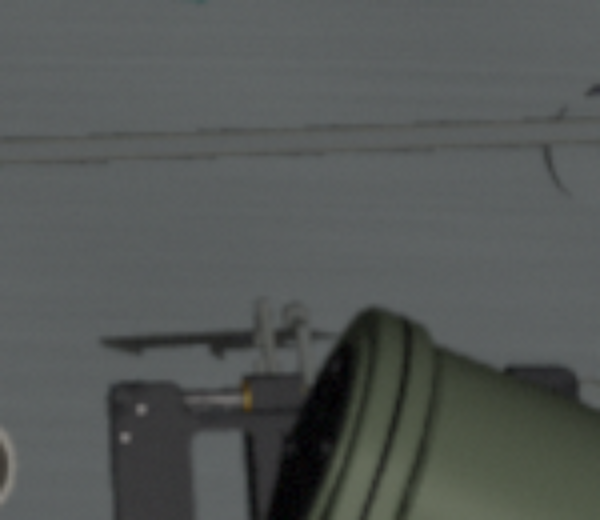

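```bash
python3 -m creep '[{"translation":[0.5,0,0],"delta_rot":[0,0,0]},{"translation":[1,0,0],"delta_rot":[0,0,0]},{"translation":[1.5,0,0],"delta_rot":[0,0,0]},{"translation":[1.8,0,0],"delta_rot":[0,0,0]},{"translation":[1.8,0,0],"delta_rot":[0,0,0]}]'
python3 -m creep '[{"translation":[1.5,0,0],"delta_rot":[0,0,0]},{"translation":[1.2,0,0],"delta_rot":[0,0,0]},{"translation":[0.8,0,0],"delta_rot":[0,0,0]},{"translation":[0.4,0,0],"delta_rot":[0,0,0]},{"translation":[0.2,0,0],"delta_rot":[0,0,0]}]'
python3 -m creep '[{"translation":[0,0,-0.5],"delta_rot":[0,0,0]},{"translation":[0,0,-1],"delta_rot":[0,0,0]},{"translation":[0,0,-1],"delta_rot":[0,0,0]},{"translation":[0,0,-0.5],"delta_rot":[0,0,0]},{"translation":[0,0,0],"delta_rot":[0,0,0]}]'
python3 hk.py; python3 w.py s20 scene; python3 w.py t20 top
python3 - <<'E'
import pickle
from h import *
from hk import pos
S=pickle.load(open("s20.pkl","rb"));T=pickle.load(open("t20.pkl","rb"))
for k in("ball","crown","elbow"): X=pos(k,T[0]);print(k,X,np.round(proj(S[1],X),1),np.round(proj(T[1],X),1))
a=cv2.resize(S[2][80:210,180:330],None,fx=4,fy=4);cv2.imwrite("pics/c32.png",a[:,:,::-1])
b=cv2.resize(T[2][170:300,330:480],None,fx=4,fy=4);cv2.imwrite("pics/c33.png",b[:,:,::-1])
E
```

```text
time_s: 24.33
ee_pos: [490.1, -163.8, 285.3]
ee_rot: [-179.1, 85.0, -175.5]
force: [-0.2, -0.2, -4.4]
gripper_width: 15.3
time_s: 24.75
ee_pos: [528.3, -163.6, 284.0]
ee_rot: [179.8, 84.7, -176.6]
force: [-4.4, 0.4, -7.4]
gripper_width: 15.7
time_s: 25.17
ee_pos: [528.5, -163.6, 253.6]
ee_rot: [179.7, 84.9, -176.7]
force: [0.9, 0.4, -4.6]
gripper_width: 15.5
25.1667 [ 528.5 -163.6  253.6] F [ 0.9  0.4 -4.6] w 15.54185624054833
elbow [ 591.9 -159.3  215.3] plate n,y,z: [  79.8 -388.8   99. ]
bend [ 568.6 -160.7  194.6] plate n,y,z: [  57.9 -397.    78.3]
tip [ 542.2 -162.4  208.9] plate n,y,z: [  33.1 -406.2   92.6]
25.1667 [ 528.5 -163.6  253.6] [ 179.7   84.9 -176.7] [ 0.9  0.4 -4.6] 15.54185624054833 [ -17.2   17.3   82.2   -1.8   85.3 -110.6]
25.2167 [ 528.9 -163.8  254.5] [-179.9   84.9 -176.3] [-0.7  0.6 -4.3] 15.739159147852385 [ -17.2   17.3   82.1   -1.8   85.3 -110.6]
ball [ 593.8 -159.4  300.4] [247.7 136.6] [400.5 208.4]
crown [ 565.1 -161.2  327.5] [246.6 119.7] [404.2 224.1]
elbow [ 592.4 -159.5  216.3] [250.6 169.9] [393.2 211.3]
```

View pics/c32.png

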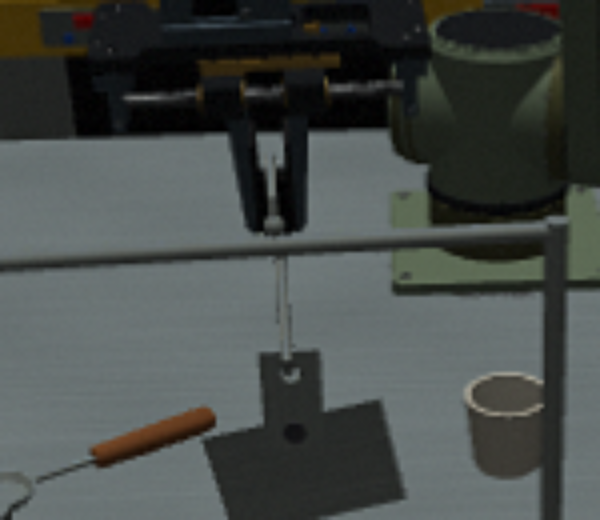

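View pics/c33.png

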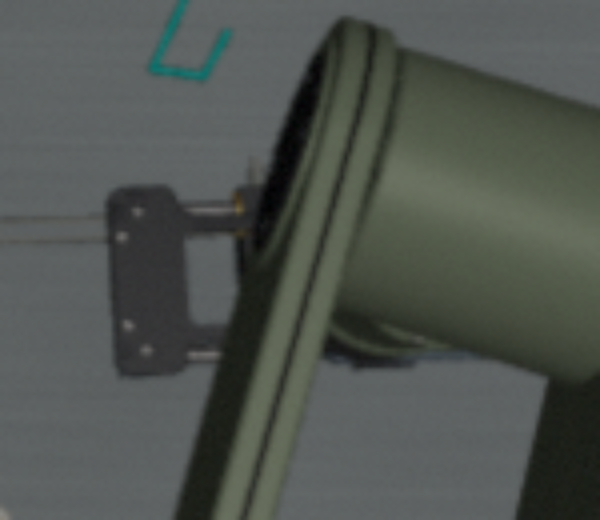

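```bash
python3 -m creep '[{"translation":[0,0,-0.6],"delta_rot":[0,0,0]},{"translation":[0,0,-1],"delta_rot":[0,0,0]},{"translation":[0,0,-1],"delta_rot":[0,0,0]},{"translation":[0,0,-0.7],"delta_rot":[0,0,0]},{"translation":[0,0,0],"delta_rot":[0,0,0]}]'
python3 -m creep '[{"translation":[0,0,-0.2],"delta_rot":[0,0,0]},{"translation":[0,0,-0.2],"delta_rot":[0,0,0]},{"translation":[0,0,0],"delta_rot":[0,0,0]}]'
python3 -m creep '[{"translation":[0,0,-0.2],"delta_rot":[0,0,0]},{"translation":[0,0,0],"delta_rot":[0,0,0]},{"translation":[0,0,0],"delta_rot":[0,0,0]}]'
python3 hk.py; python3 w.py s21 scene
python3 - <<'E'
import pickle
from h import *
S=pickle.load(open("s21.pkl","rb"))
a=cv2.resize(S[2][90:220,180:330],None,fx=4,fy=4);cv2.imwrite("pics/c34.png",a[:,:,::-1])
E
```

```text
time_s: 25.68
ee_pos: [528.2, -163.5, 219.9]
ee_rot: [179.4, 84.8, -177.0]
force: [-0.7, -0.1, -4.4]
gripper_width: 15.7
time_s: 25.93
ee_pos: [529.5, -164.0, 218.2]
ee_rot: [-179.4, 85.0, -175.8]
force: [0.1, -0.6, -4.7]
gripper_width: 15.6
time_s: 26.18
ee_pos: [529.5, -164.0, 216.4]
ee_rot: [-179.3, 85.0, -175.8]
force: [-0.3, 0.5, -5.0]
gripper_width: 15.6
26.1833 [ 529.5 -164.   216.4] F [-0.3  0.5 -5. ] w 15.566708420955251
elbow [ 593.  -159.8  178.3] plate n,y,z: [  81.  -388.9   62. ]
bend [ 569.7 -161.2  157.5] plate n,y,z: [  59.1 -397.1   41.2]
tip [ 543.3 -162.9  171.7] plate n,y,z: [  34.3 -406.3   55.4]
26.1833 [ 529.5 -164.   216.4] [-179.3   85.  -175.8] [-0.3  0.5 -5. ] 15.566708420955251 [ -17.2   18.3   86.1   -1.8   80.3 -110.4]
```

View pics/c34.png

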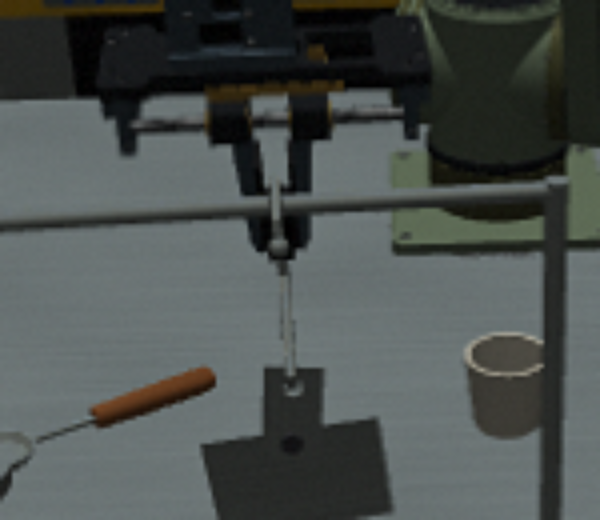

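```bash
for i in 1 2 3; do python3 -m creep '[{"translation":[0,0,-0.2],"delta_rot":[0,0,0]},{"translation":[0,0,0],"delta_rot":[0,0,0]},{"translation":[0,0,0],"delta_rot":[0,0,0]}]'; done
```

```text
time_s: 26.48
ee_pos: [529.3, -163.9, 214.2]
ee_rot: [-179.5, 85.0, -175.9]
force: [-0.6, 0.3, -4.3]
gripper_width: 15.8
time_s: 26.73
ee_pos: [529.4, -164.0, 212.2]
ee_rot: [-179.5, 85.0, -175.9]
force: [0.2, -0.3, -4.3]
gripper_width: 15.5
time_s: 26.98
ee_pos: [529.8, -164.0, 211.2]
ee_rot: [-179.1, 85.1, -175.5]
force: [-1.1, 0.5, 2.2]
gripper_width: 15.7
```

```bash
python3 -m creep '[{"translation":[0,0,0.03],"delta_rot":[0,0,0]},{"translation":[0,0,0],"delta_rot":[0,0,0]},{"translation":[0,0,0],"delta_rot":[0,0,0]}]'
python3 -m creep '[{"translation":[0,0,0],"delta_rot":[0,0,0]},{"translation":[0,0,0],"delta_rot":[0,0,0]},{"translation":[0,0,0],"delta_rot":[0,0,0]},{"translation":[0,0,0],"delta_rot":[0,0,0]},{"translation":[0,0,0],"delta_rot":[0,0,0]}]' 0.2
python3 w.py s22 scene;python3 w.py w22
python3 - <<'E'
import pickle
from h import *
S=pickle.load(open("s22.pkl","rb"))
a=cv2.resize(S[2][90:220,180:330],None,fx=4,fy=4);cv2.imwrite("pics/c35.png",a[:,:,::-1])
E
```

```text
time_s: 27.23
ee_pos: [529.8, -164.0, 211.2]
ee_rot: [-179.1, 85.1, -175.6]
force: [-1.0, 0.1, 2.2]
gripper_width: 15.7
time_s: 27.65
ee_pos: [529.4, -163.9, 210.4]
ee_rot: [-179.5, 85.0, -175.9]
force: [1.1, 0.2, -0.4]
gripper_width: 46.2
27.65 [ 529.4 -163.9  210.4] [-179.5   85.  -175.9] [ 1.1  0.2 -0.4] 46.19048215087769 [ -17.2   18.5   86.7   -1.9   79.5 -110.4]
27.7 [ 529.4 -163.9  210.4] [-179.5   85.  -175.9] [-0.2 -0.2 -0.5] 49.84590036380938 [ -17.2   18.5   86.7   -1.8   79.5 -110.4]
```

View pics/c35.png

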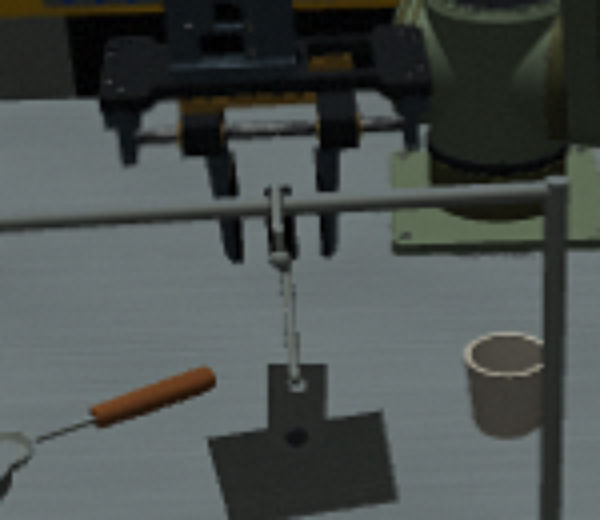

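View pics/w22.png

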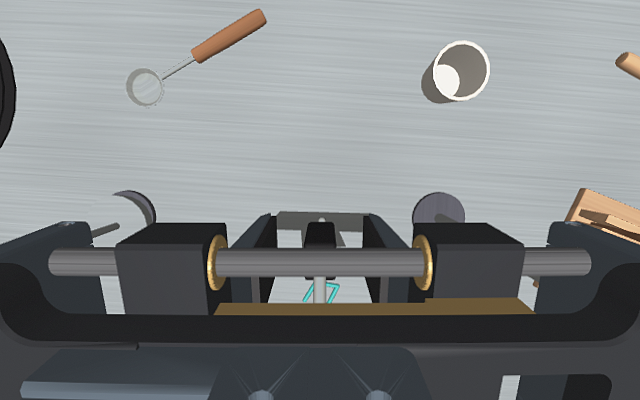

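The hook hangs free between the fingers. Opening fully, then backing away toward the robot.

```bash
python3 -m creep '[{"translation":[0,0,0],"delta_rot":[0,0,0]},{"translation":[0,0,0],"delta_rot":[0,0,0]},{"translation":[0,0,0],"delta_rot":[0,0,0]},{"translation":[0,0,0],"delta_rot":[0,0,0]},{"translation":[0,0,0],"delta_rot":[0,0,0]}]' 0.8
python3 -m creep '[{"translation":[-1,0,0],"delta_rot":[0,0,0]},{"translation":[-2,0,0],"delta_rot":[0,0,0]},{"translation":[-3,0,0],"delta_rot":[0,0,0]},{"translation":[-3,0,0],"delta_rot":[0,0,0]},{"translation":[-3,0,0],"delta_rot":[0,0,0]}]'
for i in 1 2 3 4 5; do python3 -m creep '[{"translation":[0,0,0],"delta_rot":[0,0,0]},{"translation":[0,0,0],"delta_rot":[0,0,0]},{"translation":[0,0,0],"delta_rot":[0,0,0]},{"translation":[0,0,0],"delta_rot":[0,0,0]},{"translation":[0,0,0],"delta_rot":[0,0,0]}]' >/dev/null; done
python3 w.py s23 scene
for i in 1 2 3; do python3 -m creep '[{"translation":[0,0,0],"delta_rot":[0,0,0]},{"translation":[0,0,0],"delta_rot":[0,0,0]},{"translation":[0,0,0],"delta_rot":[0,0,0]},{"translation":[0,0,0],"delta_rot":[0,0,0]},{"translation":[0,0,0],"delta_rot":[0,0,0]}]' >/dev/null; done
python3 w.py s24 scene; python3 w.py t24 top
python3 - <<'E'
import pickle
from h import *
L=[pickle.load(open(f"s{k}.pkl","rb"))[2] for k in(23,24)]
print(np.abs(L[0][140:230,200:300].astype(int)-L[1][140:230,200:300]).max(2).mean())
a=cv2.resize(L[1][90:235,180:330],None,fx=4,fy=4);cv2.imwrite("pics/c36.png",a[:,:,::-1])
T=pickle.load(open("t24.pkl","rb"))[2];cv2.imwrite("pics/c37.png",cv2.resize(T[150:300,160:460],None,fx=2.6,fy=2.6)[:,:,::-1])
E
```

```text
time_s: 28.17
ee_pos: [529.4, -163.9, 210.6]
ee_rot: [-179.4, 85.0, -175.8]
force: [-0.2, -0.2, 0.8]
gripper_width: 81.4
time_s: 28.58
ee_pos: [407.3, -163.7, 210.3]
ee_rot: [-179.5, 84.9, -176.0]
force: [0.3, -1.0, 1.3]
gripper_width: 82.3
30.6667 [ 409.4 -163.9  210.6] [-179.4   85.  -175.8] [-0.1  0.3 -0.5] 82.17296293988667 [ -21.6    8.   100.7   -2.2   75.8 -114.5]
31.9667 [ 409.4 -163.9  210.6] [-179.4   85.  -175.9] [ 0.7  0.5 -0.6] 82.30876271356934 [ -21.6    8.   100.7   -2.2   75.8 -114.5]
32.0167 [ 409.4 -163.9  210.6] [-179.4   85.  -175.9] [-0.3 -0.1 -0.8] 82.33412678776739 [ -21.6    8.   100.7   -2.2   75.8 -114.5]
3.1194444444444445
```

View pics/c36.png

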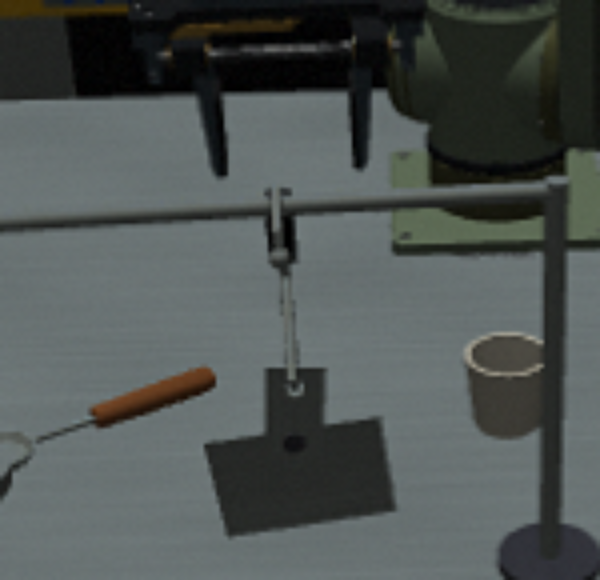

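View pics/c37.png

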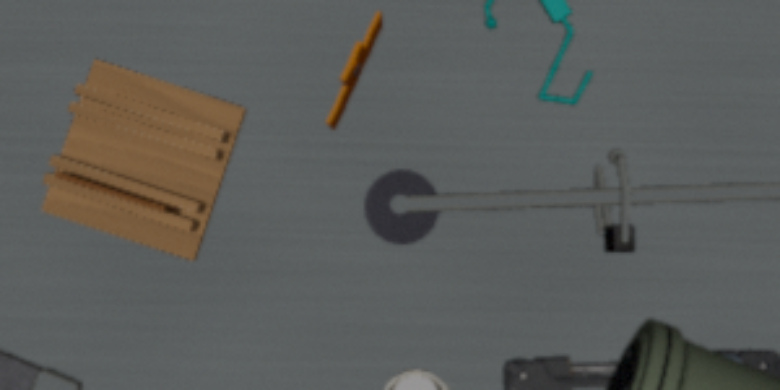

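```bash
for i in $(seq 1 14); do python3 -m creep '[{"translation":[0,0,0],"delta_rot":[0,0,0]},{"translation":[0,0,0],"delta_rot":[0,0,0]},{"translation":[0,0,0],"delta_rot":[0,0,0]},{"translation":[0,0,0],"delta_rot":[0,0,0]},{"translation":[0,0,0],"delta_rot":[0,0,0]}]' >/dev/null; done
python3 - <<'E'
from workcell import optics,readout
import numpy as np
P=optics.camera_params("scene")
from h import *
for i in range(10):
    p,d=optics.grab_frame("scene");D=d[178:228,225:285];g=p[178:228,225:285].astype(int)
    m=(D>0)&(D<1150)&(abs(g[...,0]-g[...,2])<25);v,u=np.nonzero(m)
    print(readout.state()["time_s"],m.sum(),(u.mean()+225).round(2),(v.mean()+178).round(2),D[m].mean().round(1))
pts=np.array([dep(P,a+225,b+178,d[b+178,a+225]) for a,b in zip(u,v)]);print(pts.min(0),pts.max(0),pts.mean(0))
E
```

```text
37.95 1932 254.43 209.74 1026.8
38.0 1934 254.43 209.73 1026.8
38.05 1935 254.37 209.72 1026.8
38.1 1931 254.42 209.75 1026.9
38.15 1936 254.44 209.77 1027.0
38.2 1926 254.44 209.77 1026.8
38.25 1935 254.44 209.75 1026.9
38.3 1934 254.43 209.75 1026.7
38.35 1934 254.43 209.75 1026.9
38.4 1929 254.45 209.74 1026.9
[ 431.39212262 -258.11453219   -3.5887923 ] [589.96690415 -86.75602574 183.93458485] [ 543.34266025 -163.46353277   67.41090378]
```

The scraper is at rest: its centroid is steady to within 0.1 px and 0.3 mm over 0.5 s. Handing in.

```bash
python3 -c "
from workcell import env,readout
print(readout.state()['time_s'],readout.state()['force']);print(env.job_done())"
```

```text
38.4 [0.00481737 0.48756885 1.29226274]
the job is handed in; nothing more can be done
None
```

The steel scraper now hangs by the S-hook from the bar, and I handed the job in at 38.4 s; no verdict was reported. I threaded the hook through the tab's hole with the scraper still in the rack. I then lifted the scraper out by the hook alone, hung the hook back over the bar and moved the open gripper about 12 cm clear.

**Last checks:**
- **Bar and hole:** the pictures show the crown over the bar and the hook through the tab's hole.
- **Scraper:** it hangs tilted about 10° (0.17 rad) in its own plane, against the 0.45 rad limit. Before release I estimated its lower edge at about 5 cm above the bench. It is still: its image centroid stayed within 0.1 px and its depth within 0.3 mm over 0.5 s.
- **Wooden scraper:** it is still in its slot, judged by eye in the top view; I did not measure its shift.

**What disagreed or went wrong:**
- **Fingertips:** the cameras put them about 22 mm behind the reported TCP, not 14 mm ahead. My first grasp therefore held the wire above the sleeve. I hung the hook back on the bar and gripped it again about 33 mm lower.
- **Hook lean:** the hook hung about 7° off upright, so I tilted the tool 23° instead of 30° for threading.
- **Brief forces:** one reading of about 4 N sideways and 7 N down came while stopping over the bar, and I did not find the cause. The wrist read +2 N as the hook settled on the bar.
- **Final position check:** a last depth-based position of the scraper was spoiled by bench pixels, so I did not use it.

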